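# Draw the torch-parts tray into its dock and bolt it

## Robot

A 7-joint arm with a two-finger parallel gripper is mounted at the origin on the work surface. World frame = base frame: x ahead of the robot, y to its left, z up, the work surface at z = 0. Lengths are in m, angles in degrees, forces in N, time in s.
With the tool pointing down it reaches from about 0.4 to 0.9 m from the base axis. Payload 5.5 kg.
Tool frame: the origin (TCP) lies midway between the tips of the shut fingers; the grasp point (between the pads) lies 19 mm behind it; z points along the fingers, y is the direction in which the jaws open and shut (so a half turn about z gives the same grasp; the last joint's range is limited). The gripper opens to 92 mm and grips with 3 to 60 N. Pads are 19 mm wide; open, the fingers measure 130 mm over their backs; the gripper's body (75 mm by 190 mm) begins 47 mm behind the grasp point.
Start: joints at [78.163, 28.699, -24.465, 88.831, 12.651, 65.22, -12.049], TCP at [0.294, -0.58, 0.194] pointing down, gripper open.
Joint ranges: [-164.97, 164.97], [-17.58, 116.51], [-87.97, 89.64], [11.32, 138.91], [-80.73, 260.73], [10.89, 115.49], [-147.41, 147.41]. Speed limits (degrees/s): [147.25, 147.25, 180, 180, 180, 180, 180].

## Interface

Orientations are given as a 3x3 rotation matrix whose columns are the frame's x, y, z axes.
In Python, from station import ctrl gives the robot as it stands. The module is installed in compiled form; this text tells all that it offers.
- The arm moves only by the tool arm_command, never from a script. Its argument "motion" is a list of rows, each an object with "hand": the closure, from 0 (fully open) to 1 (shut); "slide": the shift along the tool's x, y, z in cm, a list of three; "angular": the turn, a rotation vector about the tool's x, y, z in degrees, a list of three. In form: [{"hand": hand, "slide": [dx, dy, dz], "angular": [wx, wy, wz]}, ...]. A call has 1 to 20 rows; each row shifts and turns the commanded pose from where the row before left it, along the tool's axes as they then stand; what a row does not reach is not made up. A row lasts 1/12 s, in which the tool goes at most 41.7 mm and 7.16 degrees, less where a joint would pass 70% of its speed; a pose out of reach is approached as far as the arm can. A call is refused whole if a number of a shift passes 4.17 or a number of a turn 7.16, either way. A call with a gripper value outside its range is refused whole. The fingers move at their own pace and stop on an object; the grip force is fixed at half the most. Time passes only in rows, so rows that do not move let the fingers close. It gives the time, the measured TCP pose, the force and the opening at its end, in the units of the state.
- ctrl.get_state(): the state, without advancing time (a new reading comes with each control period).
- ctrl.capture(name): name is "scene" or "side" or "wrist"; returns (picture, depth): 480x640x3 uint8, red, green, blue; 480x640 float32, m along the optical axis (not along the pixel's ray), 0 where there is no reading.
- ctrl.camera_params(name): a dict with "vertical_fov" (degrees; the focal length in pixels is half the picture's height over the tangent of half this angle, whatever the lens; pixels are square), "cx", "cy" (the principal point, pixels), "pose" (4x4, takes a point from camera to world coordinates). Camera axes: x right, y up, looking along -z (the intrinsics and any distortion apply to the point x, -y, -z); pixel columns grow to the right and rows downward; lengths in m; the calibration is good to about 2 mm. A picture is of the moment at which its call begins: read the wrist's pose just before it. camera_params takes no time and is no camera call; for the wrist camera it gives the pose at the moment of the call.
- ctrl.finish_job(): hands the job in, once; it reports no verdict.
The state is a dict: "time_s": time; "q": joint angles; "joint_vel": joint speeds; "effort": joint torques, N m; "eef_pos": TCP position; "orientation": TCP orientation; "wrist_force": force on the tool from outside, world axes, zero at the start; "wrist_torque": the same for the moment, N m; "finger_gap": finger opening in m.
Only numpy, scipy, OpenCV 4.12 (cv2) and the standard library are available. Lean on these libraries where they do the work, as an engineer would, in place of code of your own. Each camera call takes 0.05 s, during which the arm holds its last target.

## Task

Slide the steel parts tray across the welding bench towards the robot by hooking the fingertips behind its far wall, between the guides of the dock, until you feel it bed squarely on both rubber buffers of the stop, and keep pulling it steadily against them for about a second with roughly 10 N more than it takes to slide it (never press the stop with more than 25 N; the tray stays flat on the bench). Then gently push the bolt by its T-handle fully across behind the tray so that it cannot slip back, and let go; leave the other things on the bench where they are.

Things in the scene. Friction and masses are not known exactly. Their poses are not given: they have to be found in the camera images.
- tray: Loose open steel tray, 120 mm deep (its x), 200 wide (y), 45 high, walls 4 mm, 0.5 to 1 kg; black insert to 26 mm high with copper and brass torch parts fixed on it. Origin: centre of its underside; +x to the far wall, away from the dock. Takes 2 to 8 N to drag, differing each time. Two fingertips spread along the far wall keep it from turning; one alone lets it swing.
- tray_lip (a point): Middle of the top edge of the tray's far wall, at the wall's outer face: 60 mm along the tray's +x from its origin, 45 mm above the bench. Bench is clear behind the wall.
- dock: Dock on the bench; frame: +x towards the tray, origin on the bench. A blue stop bar with two hard rubber buffers (y = +-65 mm, 8 to 34 high) is clamped at a place not measured, new each time: buffer faces at x = s - 60, s between 0 and 40 mm. Fixed guides 30 high: inner faces at y = +-104 from x = -19 to 8, flaring to +-128 at x = 57. Tray home: its origin at x = s, y within 4, square.
- bolt (a joint): Bolt travel in m along the dock's -y: 0 back, 0.055 across (end stop); stays put, 2.5 N to slide. Square 10 mm bar on the stop at x = s + 67.5 mm, 20 high: passes 2.5 mm behind the far wall of a tray that is home, else hits it. Tip at y = 126 at 0. Push from its +y side on a black T-handle 100 mm long in x (middle over bar), 12 wide, 35 to 47 high, y = 231 at 0. Housing 34 high, y 140 to 164.
- brick_c (a point): Centre of a loose fire brick, 110 by 100 by 60 mm: to be left alone.
- collar_c (a point): Centre of a loose steel pipe collar, 60 mm in diameter, 45 mm high: to be left alone.
- spanner_grip (a point): Middle of the handle of a loose spanner lying on the bench: to be left alone.
Mind the look-alikes: they are no part of the job. What is meant by the tray is not purple, and is the smaller of those in its own colour.

How it is judged:
By the outcome, as a careful person would: the job done as asked, in the order asked, and still so for the second after the job is handed in, with the robot touching nothing.
It also fails if it takes over 69 s, if anything falls off the work surface, if the arm or the gripper's body presses on something with over 40 N, if the wrist force passes 120 N, or if a joint passes its speed limit or range.

## Working session

There is one attempt and no reset: what is moved stays moved. The work goes in short steps, Python scripts to look and compute and a tool call to move; the robot and the scene stay as the last step left them, time stands still between calls to the robot, and variables do not carry over. Pictures are saved under pics/ and viewed, and the job is handed in when it is done.

Besides the shell and the picture viewer there is one more tool, called after ">>>" as name(argument=value, ...) on one line, values as JSON. arm_command: Moves the arm, as the interface text tells. Its arguments: {"type":"object","properties":{"motion":{"type":"array"}},"required":["motion"]}

```bash
mkdir -p pics; cat > h.py <<'E'
import numpy as np, cv2
from station import ctrl
def snap(name,tag):
    cp=ctrl.camera_params(name); im,d=ctrl.capture(name)
    np.savez(f'{tag}.npz',im=im,d=d,pose=cp['pose'],fov=cp['vertical_fov'],cx=cp['cx'],cy=cp['cy'])
    cv2.imwrite(f'pics/{tag}.png',im[:,:,::-1]); return cp
class V:
    def __init__(s,tag):
        z=np.load(f'{tag}.npz'); s.im=z['im'];s.d=z['d'];s.P=z['pose'];s.f=240/np.tan(np.radians(float(z['fov']))/2);s.cx=float(z['cx']);s.cy=float(z['cy'])
    def ray(s,u,v): return s.P[:3,:3]@np.array([(u-s.cx)/s.f,-(v-s.cy)/s.f,-1])
    def plane(s,u,v,h):
        r=s.ray(u,v);o=s.P[:3,3];return o+r*(h-o[2])/r[2]
    def dep(s,u,v): return s.P[:3,3]+s.ray(u,v)*s.d[int(round(v)),int(round(u))]
    def cloud(s):
        v,u=np.mgrid[:480,:640]; c=np.stack([(u-s.cx)/s.f,-(v-s.cy)/s.f,-np.ones_like(u,float)],-1)*s.d[...,None]
        return c@s.P[:3,:3].T+s.P[:3,3]
    def proj(s,p):
        c=s.P[:3,:3].T@(np.asarray(p)-s.P[:3,3]); return s.cx+s.f*c[0]/-c[2], s.cy-s.f*c[1]/-c[2]
E
python3 - <<'E'
from h import *
for n in ['scene','side','wrist']:
    c=snap(n,n+'0'); print(n,{k:(np.round(v,3).tolist()) for k,v in c.items()})
s=ctrl.get_state(); print(s)
E
```

```text
scene {'vertical_fov': 43.69, 'cx': 312.375, 'cy': 244.425, 'pose': [[-0.683, -0.574, 0.452, 1.176], [0.731, -0.545, 0.412, 0.588], [0.01, 0.612, 0.791, 1.274], [0.0, 0.0, 0.0, 1.0]]}
side {'vertical_fov': 56.544, 'cx': 316.122, 'cy': 238.77, 'pose': [[-0.998, 0.054, -0.035, 0.449], [-0.063, -0.727, 0.684, 0.811], [0.011, 0.685, 0.729, 0.96], [0.0, 0.0, 0.0, 1.0]]}
wrist {'vertical_fov': 71.316, 'cx': 321.922, 'cy': 239.287, 'pose': [[0.454, 0.856, 0.247, 0.36], [-0.891, 0.436, 0.125, -0.544], [-0.001, -0.277, 0.961, 0.384], [0.0, 0.0, 0.0, 1.0]]}
{'time_s': 0.15, 'q': array([ 78.162414  ,  28.74210289, -24.45748017,  88.87460589,
        12.65081034,  65.21887356, -12.04898509]), 'joint_vel': array([-0.05580411, -0.09174577, -0.05658023, -0.1105004 ,  0.02434634,
        0.01628048,  0.05599327]), 'effort': array([-6.56552162e-03, -5.67104387e+01, -5.82477316e+00, -2.79456782e+01,
       -6.86090137e-02,  2.64955120e-02,  1.02373986e-04]), 'eef_pos': array([ 0.294007  , -0.57908602,  0.19343534]), 'orientation': array([[ 8.91627563e-01,  4.52769210e-01, -5.75467448e-04],
       [ 4.52769568e-01, -8.91626588e-01,  1.32135240e-03],
       [ 8.51656041e-05, -1.43870837e-03, -9.99998961e-01]]), 'wrist_force': array([0.22989058, 0.05898413, 0.04869033]), 'wrist_torque': array([ 0.04142297, -0.01196452,  0.0264569 ]), 'finger_gap': 0.09199522350557016}
```

View pics/scene0.png

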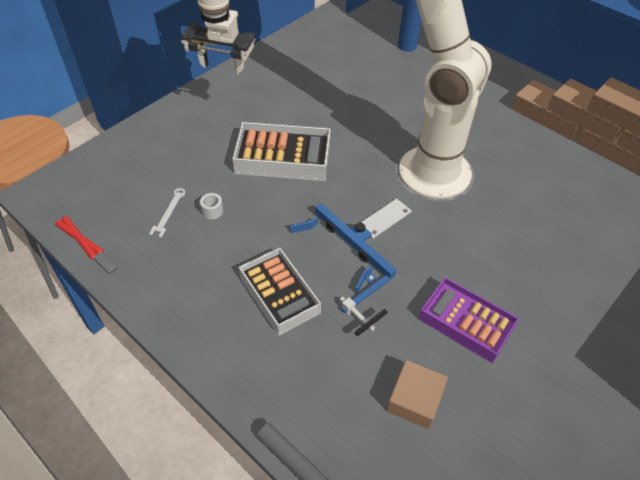

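View pics/side0.png

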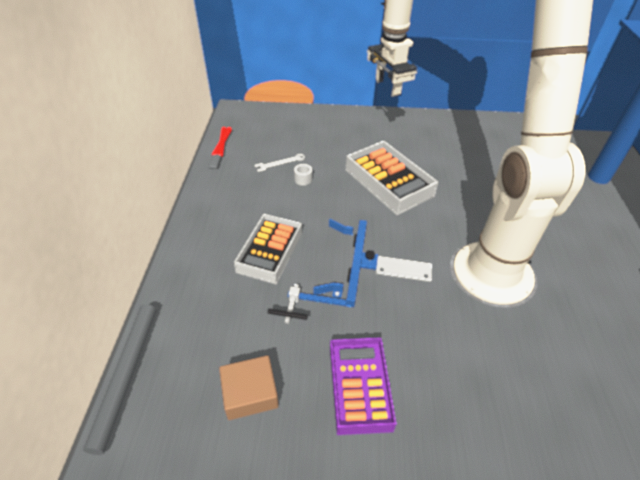

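View pics/wrist0.png

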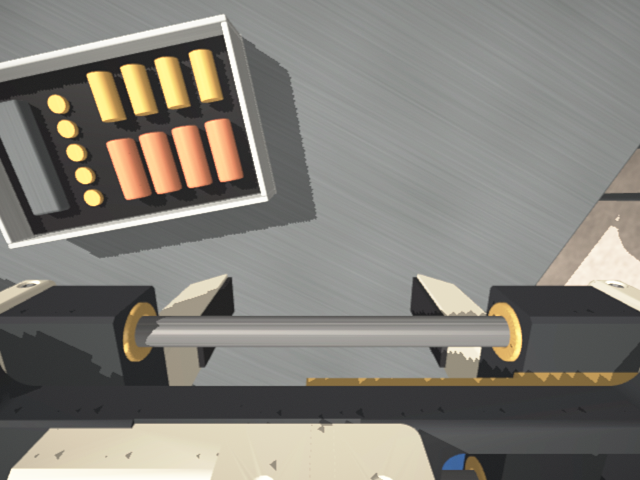

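Scene view: candidates for the tray are grey at (282,152), which is larger, grey at (280,290), which is smaller, and purple at (468,320). By the description it is the grey one at (280,290), in front of the blue dock (355,245) with the T-handle at (372,322). I'll check it in a close crop and measure.

```bash
python3 - <<'E'
from h import *
a=V('scene0').im[185:345,225:425]; b=V('side0').im[200:340,220:440]
A=cv2.resize(a,(800,600)[0:1]+(640,))[:,:,::-1]
cv2.imwrite('pics/cropA.png',cv2.resize(a,(740,592),interpolation=cv2.INTER_CUBIC)[:,:,::-1]); cv2.imwrite('pics/cropB.png',cv2.resize(b,(792,504),interpolation=cv2.INTER_CUBIC)[:,:,::-1])
for n in ['scene0','side0']:
    v=V(n); c=v.cloud(); z=c[...,2]; 
    print(n,'bench z', np.round([np.median(z[y:y+10,x:x+10]) for x,y in ([(150,250),(200,350),(400,150)] if n=='scene0' else [(180,250),(400,230),(300,200)])],4))
    hsv=cv2.cvtColor(v.im,cv2.COLOR_RGB2HSV)
    roi=(c[...,0]>.3)&(c[...,0]<1)&(abs(c[...,1])<.5)
    m=roi&(hsv[...,1]<60)&(hsv[...,2]>120)&(z>.035)&(z<.055)
    k,l,st,ce=cv2.connectedComponentsWithStats(m.astype(np.uint8))
    for i in range(1,k):
        if st[i,4]>60:
            p=c[l==i]; r=cv2.minAreaRect(p[:,:2].astype(np.float32)); print('grey',st[i],ce[i].round(), np.round(r[0],4),np.round(r[1],4),round(r[2],2), 'z',np.percentile(p[:,2],[5,50,95]).round(4))
E
```

```text
scene0 bench z [0.0002 0.0001 0.0067]
grey [233 160  66  12 315] [265. 165.] [ 0.3561 -0.3461] [0.0161 0.1895] 36.53 z [0.036  0.0446 0.054 ]
grey [200 193  22  19 221] [211. 202.] [ 0.5546 -0.3599] [0.0647 0.0574] 68.31 z [0.0367 0.0437 0.0497]
grey [239 248  82  80 600] [279. 287.] [ 0.6221 -0.026 ] [0.2053 0.1223] 74.53 z [0.0366 0.0439 0.0491]
grey [443 289  12  18  71] [449. 297.] [0.3594 0.2988] [0.0511 0.0178] 16.9 z [0.0358 0.0381 0.042 ]
grey [279 299  28  17  74] [291. 307.] [0.6385 0.0359] [0.0172 0.0726] 82.09 z [0.0353 0.0377 0.042 ]
side0 bench z [0.0012 0.0015 0.0015]
grey [351 146  27  14 110] [363. 153.] [ 0.3544 -0.465 ] [0.1126 0.0089] 38.11 z [0.0373 0.0465 0.0542]
grey [347 158  36  34 190] [365. 175.] [ 0.3566 -0.3482] [0.0084 0.1888] 36.86 z [0.0361 0.0455 0.0537]
grey [294 164  19  14 153] [303. 170.] [ 0.555  -0.3566] [0.0604 0.059 ] 60.26 z [0.0364 0.0438 0.0487]
grey [235 214  67  62 579] [268. 245.] [ 0.6235 -0.0268] [0.2041 0.1229] 75.1 z [0.0358 0.0434 0.0483]
grey [246 256  28  12 150] [259. 262.] [0.641  0.0409] [0.0199 0.0754] 74.66 z [0.0358 0.0378 0.0408]
grey [  95  304   57  125 1291] [123. 367.] [0.8987 0.3493] [0.3011 0.0291] 89.94 z [0.0362 0.04   0.043 ]
grey [340 348  34  11 280] [356. 353.] [0.3788 0.2957] [0.0774 0.023 ] 7.94 z [0.0357 0.0381 0.0406]
```

View pics/cropA.png

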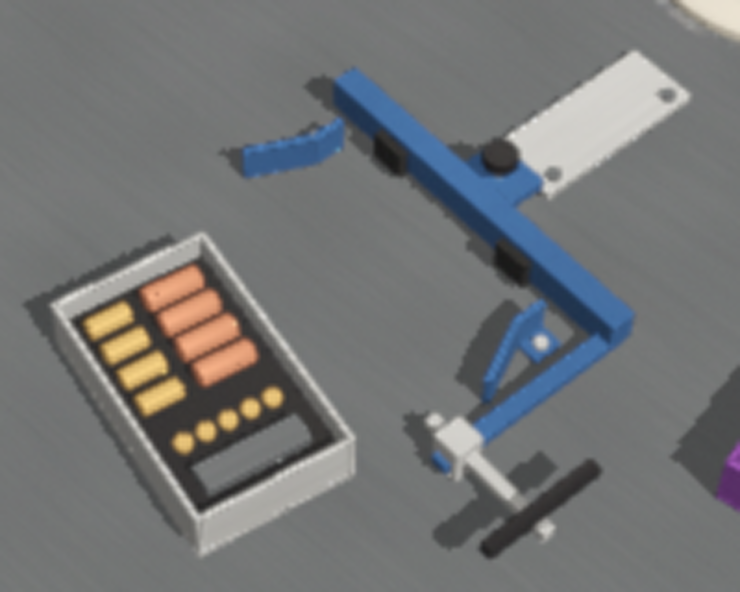

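View pics/cropB.png

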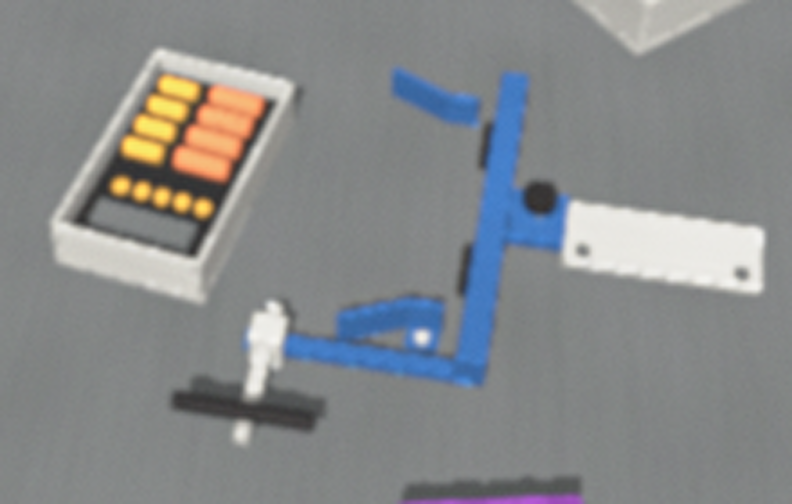

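Crop shows the chosen tray is the smaller grey one (about 205x122 mm, as described). It is in front of the dock; the bolt is at the dock's +y side with its bar back. Now the dock.

```bash
python3 - <<'E'
from h import *
import cv2
for n in ['scene0','side0']:
    v=V(n); c=v.cloud(); z=c[...,2]; hsv=cv2.cvtColor(v.im,cv2.COLOR_RGB2HSV)
    roi=(c[...,0]>.25)&(c[...,0]<.75)&(abs(c[...,1])<.35)&(z>-.01)&(z<.12)
    blue=roi&(hsv[...,0]>95)&(hsv[...,0]<125)&(hsv[...,1]>120)
    k,l,st,ce=cv2.connectedComponentsWithStats(blue.astype(np.uint8))
    for i in range(1,k):
        if st[i,4]>20:
            p=c[l==i]; print(n,'blue',st[i],ce[i].round(),'z',np.percentile(p[:,2],[2,25,50,75,98]).round(4),'ctr',np.median(p,0).round(4))
            for lo,hi in [(0.025,0.034),(.034,.045),(.045,.07)]:
                q=p[(p[:,2]>lo)&(p[:,2]<hi)]
                if len(q)>15:
                    r=cv2.minAreaRect(q[:,:2].astype(np.float32)); print('   ',lo,hi,len(q),np.round(r[0],4),np.round(r[1],4),round(r[2],2))
    blk=roi&(hsv[...,2]<60)&(z>.005)
    k,l,st,ce=cv2.connectedComponentsWithStats(blk.astype(np.uint8))
    for i in range(1,k):
        if st[i,4]>20:
            p=c[l==i]; r=cv2.minAreaRect(p[:,:2].astype(np.float32));print(n,'black',st[i],ce[i].round(),'z',np.percentile(p[:,2],[2,25,50,75,98]).round(4),np.round(r[0],4),np.round(r[1],4),round(r[2],2))
    br=roi&(hsv[...,1]<60)&(hsv[...,2]>120)&(z>.003)
    k,l,st,ce=cv2.connectedComponentsWithStats(br.astype(np.uint8))
    for i in range(1,k):
        if st[i,4]>20:
            p=c[l==i]; r=cv2.minAreaRect(p[:,:2].astype(np.float32));print(n,'grey',st[i],ce[i].round(),'z',np.percentile(p[:,2],[2,25,50,75,98]).round(4),np.round(r[0],4),np.round(r[1],4),round(r[2],2))
E
```

```text
scene0 blue [ 316  204   80  100 1418] [359. 249.] z [0.0142 0.022  0.0355 0.0398 0.0447] ctr [0.3831 0.0336 0.0355]
    0.025 0.034 183 [0.3791 0.0183] [0.2993 0.0962] 67.81
    0.034 0.045 740 [0.3653 0.0097] [0.2962 0.0485] 83.27
    0.045 0.07 23 [0.3799 0.0089] [0.2743 0.0178] 83.52
scene0 blue [291 217  27  16 201] [304. 225.] z [0.0032 0.013  0.02   0.0288 0.0348] ctr [ 0.4286 -0.1254  0.02  ]
    0.025 0.034 67 [ 0.4259 -0.1251] [0.0153 0.0764] 63.13
scene0 blue [356 266  20  28 158] [365. 278.] z [0.0008 0.0073 0.0224 0.0304 0.0357] ctr [0.437  0.1029 0.0224]
    0.025 0.034 65 [0.4516 0.1027] [0.0765 0.0104] 11.34
scene0 black [326 221   9  11  71] [330. 226.] z [0.0087 0.0182 0.029  0.0337 0.0385] [ 0.3818 -0.0703] [0.0322 0.0115] 80.72
scene0 black [355 227   9   5  25] [359. 229.] z [0.0367 0.0412 0.0445 0.0464 0.0496] [0.3502 0.002 ] [0.0123 0.0238] 23.82
scene0 black [358 250  10  12  74] [363. 256.] z [0.0101 0.02   0.0269 0.033  0.0387] [0.3987 0.0578] [0.0338 0.0099] 85.22
scene0 black [260 264  55  59 536] [283. 297.] z [0.0212 0.0248 0.0267 0.0283 0.032 ] [ 0.6185
[... 2586 characters left out ...]
[269. 252.] z [0.0033 0.0185 0.0312 0.0419 0.0484] [ 0.633  -0.0525] [0.2807 0.1707] 76.23
side0 grey [375 251  29  28 488] [389. 266.] z [0.0036 0.0078 0.0094 0.0109 0.0194] [ 0.283  -0.0029] [0.0843 0.0776] 81.6
side0 grey [246 256  28  12 162] [259. 262.] z [0.0334 0.0366 0.0377 0.0392 0.0411] [0.6418 0.0408] [0.0202 0.0768] 74.26
side0 grey [285 279  15  32 220] [293. 295.] z [0.0032 0.0222 0.0266 0.0337 0.0379] [0.5443 0.1254] [0.0369 0.1146] 12.94
side0 grey [285 317   6   6  27] [287. 320.] z [0.0177 0.0217 0.0254 0.0283 0.0362] [0.5479 0.2074] [0.0131 0.0102] 84.72
side0 grey [340 348  34  11 330] [357. 353.] z [0.0302 0.0364 0.0378 0.0392 0.0407] [0.3789 0.2954] [0.0774 0.0235] 7.79
```

>>> arm_command(motion=[{"hand": 0,"slide": [0,0,-1],"angular": [0,0,6.8]},{"hand": 0,"slide": [0,0,-1],"angular": [0,0,6.8]},{"hand": 0,"slide": [0,0,-1],"angular": [0,0,6.8]},{"hand": 0,"slide": [0,0,-1],"angular": [0,0,6.8]},{"hand": 0,"slide": [0,0,-1],"angular": [0,0,6.8]},{"hand": 0,"slide": [0.2,-3.9,-0.1],"angular": [0,0,0]},{"hand": 0,"slide": [0.2,-3.9,-0.1],"angular": [0,0,0]},{"hand": 0,"slide": [0.2,-3.9,-0.1],"angular": [0,0,0]},{"hand": 0,"slide": [0.2,-3.9,-0.1],"angular": [0,0,0]},{"hand": 0,"slide": [0.2,-3.9,0],"angular": [0,0,0]},{"hand": 0,"slide": [0.2,-3.9,0],"angular": [0,0,0]},{"hand": 0,"slide": [0.2,-3.9,0],"angular": [0,0,0]},{"hand": 0,"slide": [0.2,-3.9,0],"angular": [0,0,0]},{"hand": 0,"slide": [0.2,-3.9,0],"angular": [0,0,0]},{"hand": 0,"slide": [0.2,-3.9,0],"angular": [0,0,0]},{"hand": 0,"slide": [0.3,-3.9,0],"angular": [0,0,0]},{"hand": 0,"slide": [0.3,-3.9,0],"angular": [0,0,0]},{"hand": 0,"slide": [0.3,-3.9,0],"angular": [0,0,0]},{"hand": 0,"slide": [0.2,-3.9,0],"angular": [0,0,0]},{"hand": 0,"slide": [0,0,0],"angular": [0,0,0]}])

```text
time_s: 1.82
eef_pos: [0.3933, -0.0341, 0.2488]
orientation: [[0.994, -0.113, 0.002], [-0.113, -0.994, 0.001], [0.002, -0.001, -1.0]]
wrist_force: [-0.2, 0.7, 0.2]
finger_gap: 0.0919
```

```bash
python3 - <<'E'
from h import *
snap('wrist','w1'); print(ctrl.get_state()['q'].round(1))
E
```

```text
[ 47.5  -2.9 -43.8 118.2  -2.2  63.8 -92. ]
```

View pics/w1.png

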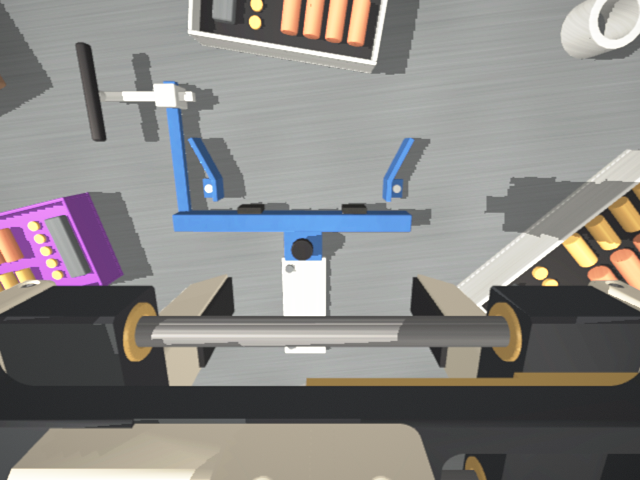

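Wrist view: stop bar spans (174..411, 221), buffers at (250,208) and (354,208), guides at (205,165) and (398,165), T-handle from (82,45) to (98,140), bolt tip at (195,96). The tray's near wall runs from (190,30) to (375,67).

```bash
python3 - <<'E'
from h import *
v=V('w1'); c=v.cloud(); z=c[...,2]; hsv=cv2.cvtColor(v.im,cv2.COLOR_RGB2HSV)
blue=((hsv[...,0]>95)&(hsv[...,0]<125)&(hsv[...,1]>110)); blue[270:]=0
b=blue&(z>.032)&(z<.046); 
def pca(p):
    q=p[:,:2]-p[:,:2].mean(0); u,s,vt=np.linalg.svd(q,full_matrices=False); d=vt[0]; return p.mean(0), np.degrees(np.arctan2(d[1],d[0])), s
m=b.copy(); m[:205]=0; m[231:]=0; m[:,:195]=0;m[:,280:325]&=True
p=c[m]; print('bar', np.percentile(p[:,2],[5,50,95]),pca(p))
r=cv2.minAreaRect(p[:,:2].astype(np.float32)); print(r)
blk=(hsv[...,2]<70)&(z>.03); 
mh=blk.copy(); mh[:35]=0; mh[150:]=0; mh[:,:70]=0; mh[:,110:]=0
p=c[mh]; print('handle',len(p),np.percentile(p[:,2],[5,50,95]),pca(p[p[:,2]>.043]),cv2.minAreaRect(p[p[:,2]>.04][:,:2].astype(np.float32)))
for nm,(x0,x1) in {'bufL':(235,267),'bufR':(340,370)}.items():
    mm=(hsv[...,2]<70)&(z>.012)&(z<.05); mm[:198]=0; mm[216:]=0; mm[:,:x0]=0; mm[:,x1:]=0
    vv,uu=np.nonzero(mm); p=c[mm]; print(nm,len(p),uu.min(),uu.max(),vv.min(),vv.max(),p.mean(0).round(4), p.max(0).round(4), 'top face edge',v.plane(np.mean([uu.min(),uu.max()]),vv.min(),.034).round(4))
for nm,(x0,x1) in {'gL':(188,226),'gR':(380,416)}.items():
    mm=blue.copy(); mm[:130]=0; mm[203:]=0; mm[:,:x0]=0; mm[:,x1:]=0
    mm&=(z>.024)
    p=c[mm]; np.save(nm,p[:,:3]); print(nm,len(p),np.percentile(p[:,2],[5,50,95]).round(4),cv2.minAreaRect(p[:,:2].astype(np.float32)))
np.save('x.npy',0)
# bolt tip and housing
mm=(hsv[...,1]<50)&(hsv[...,2]>130)&(z>.008)&(z<.05); mm[:75]=0; mm[115:]=0; mm[:,:100]=0; mm[:,205:]=0
p=c[mm]; np.save('bolt',p)
g=(hsv[...,1]<60)&(hsv[...,2]>120)&(z>.038)&(z<.052); g[80:]=0; g[:,:180]=0; g[:,400:]=0
p=c[g]; print('tray',len(p),cv2.minAreaRect(p[:,:2].astype(np.float32)))
gg=g.copy(); gg[:28]=0; p=c[gg]; print('near wall',pca(p))
E
```

```text
bar [0.03686865 0.03900308 0.04035205] (array([ 0.37749424, -0.00702369,  0.03888469]), np.float64(83.56598664277989), array([4.63257688, 0.36792989]))
((0.3770245909690857, -0.007045060396194458), (0.26627910137176514, 0.02050459384918213), 83.46937561035156)
handle 690 [0.03853464 0.04433365 0.04723367] (array([0.55184945, 0.20027907, 0.04553671]), np.float64(173.73242446962405), array([0.59570928, 0.02271687])) ((0.5474550724029541, 0.202008917927742), (0.0081639951094985, 0.09795115888118744), 84.46864318847656)
bufL 90 239 263 204 212 [0.401  0.0529 0.0248] [0.4039 0.0692 0.0346] top face edge [0.4059 0.0531 0.034 ]
bufR 70 342 365 205 207 [ 0.3876 -0.0716  0.0247] [ 0.3893 -0.0574  0.0332] top face edge [ 0.3906 -0.0715  0.034 ]
gL 406 [0.0251 0.0298 0.0315] ((0.44305747747421265, 0.041780635714530945), (0.1578679382801056, 0.07241908460855484), 81.23693084716797)
gR 401 [0.0255 0.0297 0.0314] ((0.4524605870246887, -0.10472393035888672), (0.10690814256668091, 0.07251866906881332), 43.006141662597656)
tray 1612 ((0.5956459641456604, -0.018044859170913696), (0.20007549226284027, 0.061397161334753036), 74.99932098388672)
near wall (array([ 0.56740015, -0.0207301 ,  0.04423644]), np.float64(77.64078971217769), array([2.22223316, 0.21580789]))
```

```bash
python3 - <<'E'
from h import *
a=np.radians(-6.4); X=np.array([np.cos(a),np.sin(a)]); Y=np.array([-X[1],X[0]]); O=np.array([.397,-.0093])
def dk(p): q=np.atleast_2d(p)[:,:2]-O; return np.c_[q@X,q@Y]
def guides(n,boxes):
    v=V(n); c=v.cloud(); z=c[...,2]; hsv=cv2.cvtColor(v.im,cv2.COLOR_RGB2HSV)
    blue=((hsv[...,0]>95)&(hsv[...,0]<125)&(hsv[...,1]>110)&(z>.022)&(z<.034))
    if n=='w1': blue[270:]=0
    d=dk(c.reshape(-1,3)).reshape(480,640,2)
    for s in (1,-1):
        m=blue&(d[...,0]>.015)&(d[...,0]<.14)&(s*d[...,1]>.08)&(s*d[...,1]<.135)
        q=d[m]; 
        for lo in np.arange(.02,.13,.01):
            r=q[(q[:,0]>=lo)&(q[:,0]<lo+.01)]
            if len(r)>2: print(n,s,round(lo,3),len(r),(np.percentile(s*r[:,1],[3,50,97])*1e3).round(1))
        print('x range',q[:,0].min(),q[:,0].max())
for n in ['w1','scene0','side0']: guides(n,None)
for n in ['w1','scene0','side0']:
    v=V(n); c=v.cloud(); z=c[...,2]; hsv=cv2.cvtColor(v.im,cv2.COLOR_RGB2HSV)
    d=dk(c.reshape(-1,3)).reshape(480,640,2)
    m=(hsv[...,1]<80)&(hsv[...,2]>110)&(z>.012)&(z<.045)&(d[...,0]>.10)&(d[...,0]<.16)&(d[...,1]>.115)&(d[...,1]<.27)
    q=np.c_[d[m],z[m]]; print(n,'bolt',q.min(0).round(4),q.max(0).round(4))
    h=q[q[:,2]>.03]; print('  housing y',np.percentile(h[:,1],[2,98]).round(4),'x',np.percentile(h[:,0],[2,98]).round(4))
    m=(hsv[...,2]<80)&(z>.03)&(z<.055)&(d[...,0]>.05)&(d[...,0]<.2)&(d[...,1]>.19)&(d[...,1]<.27)
    q=np.c_[d[m],z[m]]; print(n,'handle',len(q), np.percentile(q,[1,50,99],axis=0).round(4))
    m=(hsv[...,2]<70)&(z>.01)&(z<.04)&(d[...,0]>-.02)&(d[...,0]<.02)&(abs(d[...,1])<.09)
    q=np.c_[d[m],z[m]]
    for s in (1,-1):
        r=q[s*q[:,1]>0.03]
        if len(r): print(n,'buf',s,len(r),np.percentile(r,[2,50,98],axis=0).round(4))
E
```

```text
w1 1 0.02 50 [105.4 106.7 110.9]
w1 1 0.03 58 [105.9 109.8 113.8]
w1 1 0.04 62 [111.1 114.3 119.3]
w1 1 0.05 65 [115.5 119.4 123.9]
w1 1 0.06 62 [120.4 124.  128.3]
w1 1 0.07 67 [125.2 128.5 132.6]
x range 0.015569510599145802 0.07941548935071141
w1 -1 0.02 49 [102.  104.4 107.9]
w1 -1 0.03 60 [102.9 107.1 111.7]
w1 -1 0.04 57 [107.7 111.8 116.8]
w1 -1 0.05 62 [112.5 116.8 121.4]
w1 -1 0.06 57 [117.6 121.1 126.1]
w1 -1 0.07 58 [122.  125.8 129.5]
x range 0.01510581246952898 0.07916717996955804
scene0 1 0.02 11 [107.  111.9 113.3]
scene0 1 0.03 9 [109.3 112.2 115.7]
scene0 1 0.04 8 [113.8 117.5 121.3]
scene0 1 0.05 9 [119.1 121.8 125.6]
scene0 1 0.06 9 [122.8 127.8 130.4]
scene0 1 0.07 10 [127.5 130.7 133.7]
x range 0.015310319076024557 0.07733242554069211
scene0 -1 0.02 8 [101.1 103.3 106.6]
scene0 -1 0.03 14 [102.6 107.6 112.4]
scene0 -1 0.04 14 [105.6 112.3 116.9]
scene0 -1 0.05 13 [113.6 117.3 121.8]
scene0 -1 0.06 9 [117.1 122.  128. ]
scene0 -1 0.07 10 [120.7 125.6 129.6]
x range 0.015756050426021292 0.07768808581769271
side0 1 0.02 14 [106.9 108.5 111.5]
side0 1 0.03 14 [107.6 
[... 828 characters left out ...]
1 -0.0492  0.0328]]
scene0 bolt [0.1073 0.1269 0.0122] [0.1369 0.2421 0.0412]
  housing y [0.1406 0.2357] x [0.1124 0.1365]
scene0 handle 202 [[0.0771 0.2243 0.0398]
 [0.1286 0.2319 0.047 ]
 [0.1745 0.2376 0.0532]]
scene0 buf 1 82 [[-0.0139  0.0518  0.0114]
 [-0.006   0.0694  0.027 ]
 [-0.0018  0.0827  0.0386]]
scene0 buf -1 73 [[-0.0133 -0.0772  0.0123]
 [-0.0058 -0.0608  0.029 ]
 [-0.0026 -0.047   0.0382]]
side0 bolt [0.113  0.1218 0.0124] [0.1417 0.2387 0.041 ]
  housing y [0.1409 0.2344] x [0.1135 0.1362]
side0 handle 198 [[0.0783 0.2231 0.039 ]
 [0.1248 0.2318 0.0473]
 [0.1714 0.2363 0.0514]]
side0 buf 1 6 [[-0.0055  0.0624  0.0233]
 [-0.0051  0.0784  0.0322]
 [-0.0046  0.0819  0.0343]]
```

>>> arm_command(motion=[{"hand": 0,"slide": [0,0,0],"angular": [0,0,4.25]},{"hand": 0,"slide": [0,0,0],"angular": [0,0,4.25]},{"hand": 0,"slide": [3.04,-0.67,0],"angular": [0,0,0]},{"hand": 0,"slide": [3.04,-0.67,0],"angular": [0,0,0]},{"hand": 0,"slide": [3.04,-0.67,0],"angular": [0,0,0]},{"hand": 0,"slide": [3.04,-0.67,0],"angular": [0,0,0]},{"hand": 0,"slide": [3.04,-0.67,0],"angular": [0,0,0]},{"hand": 0,"slide": [3.04,-0.67,0],"angular": [0,0,0]},{"hand": 0,"slide": [3.04,-0.67,0],"angular": [0,0,0]},{"hand": 0,"slide": [3.04,-0.67,0],"angular": [0,0,0]},{"hand": 0,"slide": [3.04,-0.67,0],"angular": [0,0,0]},{"hand": 0,"slide": [3.04,-0.67,0],"angular": [0,0,0]},{"hand": 0,"slide": [0,0,3.5],"angular": [0,0,0]},{"hand": 0,"slide": [0,0,3.5],"angular": [0,0,0]},{"hand": 0,"slide": [0,0,3.5],"angular": [0,0,0]},{"hand": 0,"slide": [0,0,3],"angular": [0,0,0]},{"hand": 0,"slide": [0,0,1],"angular": [0,0,0]},{"hand": 0,"slide": [0,0,0],"angular": [0,0,0]},{"hand": 0,"slide": [0,0,0],"angular": [0,0,0]}])

```text
time_s: 3.45
eef_pos: [0.7033, -0.0596, 0.1035]
orientation: [[0.963, -0.269, -0.0], [-0.269, -0.963, -0.0], [-0.0, 0.0, -1.0]]
wrist_force: [0.9, -0.3, 0.8]
finger_gap: 0.0919
```

```bash
python3 - <<'E'
from h import *
snap('scene','s2');snap('side','d2'); s=ctrl.get_state(); print(s['q'].round(1),s['eef_pos'].round(4),s['orientation'].round(4).tolist(),s['wrist_force'].round(2))
cv2.imwrite('pics/c2.png',np.hstack([cv2.resize(V('s2').im[150:350,180:420],(400,334)),cv2.resize(V('d2').im[150:350,180:420],(400,334))])[:,:,::-1])
E
```

```text
[  26.5   42.6  -37.6   83.6   27.6   63.  -122. ] [ 0.7051 -0.0589  0.1059] [[0.9631, -0.269, 0.004], [-0.269, -0.9631, -0.0002], [0.0039, -0.0008, -1.0]] [ 0.77 -0.06  0.55]
```

View pics/c2.png

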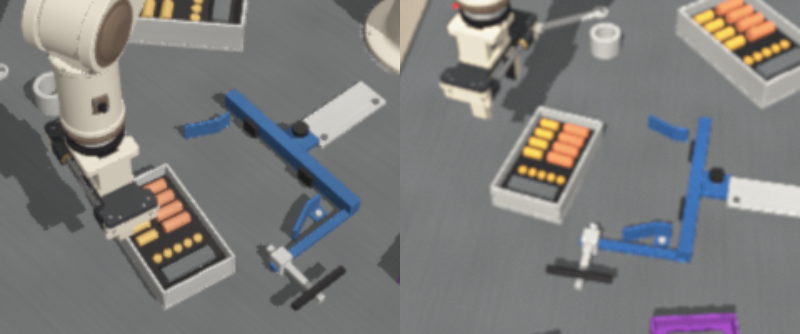

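Both views show the gripper above the bench behind the far wall (spare gap about 15 mm) and clear of the tray. Correcting about 1 cm sideways, then descending.

>>> arm_command(motion=[{"hand": 0,"slide": [0,-1.0,0.5],"angular": [0,0,0]},{"hand": 0,"slide": [0,0,2],"angular": [0,0,0]},{"hand": 0,"slide": [0,0,2],"angular": [0,0,0]},{"hand": 0,"slide": [0,0,1.5],"angular": [0,0,0]},{"hand": 0,"slide": [0,0,1.2],"angular": [0,0,0]},{"hand": 0,"slide": [0,0,0.8],"angular": [0,0,0]},{"hand": 0,"slide": [0,0,0.6],"angular": [0,0,0]},{"hand": 0,"slide": [0,0,0.3],"angular": [0,0,0]},{"hand": 0,"slide": [0,0,0],"angular": [0,0,0]},{"hand": 0,"slide": [0,0,0],"angular": [0,0,0]},{"hand": 0,"slide": [0,0,0],"angular": [0,0,0]}])

```text
time_s: 4.47
eef_pos: [0.7066, -0.049, 0.0152]
orientation: [[0.963, -0.269, 0.002], [-0.269, -0.963, -0.0], [0.001, -0.0, -1.0]]
wrist_force: [-0.2, -0.3, -0.4]
finger_gap: 0.0916
```

>>> arm_command(motion=[{"hand": 0,"slide": [-0.3,0,0],"angular": [0,0,0]},{"hand": 0,"slide": [-0.3,0,0],"angular": [0,0,0]},{"hand": 0,"slide": [-0.3,0,0],"angular": [0,0,0]},{"hand": 0,"slide": [-0.3,0,0],"angular": [0,0,0]},{"hand": 0,"slide": [-0.2,0,0],"angular": [0,0,0]},{"hand": 0,"slide": [-0.2,0,0],"angular": [0,0,0]},{"hand": 0,"slide": [-0.2,0,0],"angular": [0,0,0]},{"hand": 0,"slide": [-0.2,0,0],"angular": [0,0,0]},{"hand": 0,"slide": [-0.2,0,0],"angular": [0,0,0]},{"hand": 0,"slide": [-0.2,0,0],"angular": [0,0,0]}])

```text
time_s: 5.3
eef_pos: [0.6826, -0.0426, 0.0142]
orientation: [[0.963, -0.269, 0.0], [-0.269, -0.963, -0.0], [0.0, -0.0, -1.0]]
wrist_force: [0.3, -0.2, -0.4]
finger_gap: 0.0916
```

```bash
python3 - <<'E'
from h import *
snap('scene','s3');snap('side','d3'); s=ctrl.get_state(); print(s['eef_pos'].round(4),s['wrist_force'].round(2),s['wrist_torque'].round(2))
cv2.imwrite('pics/c3.png',np.hstack([cv2.resize(V('s3').im[200:350,200:340],(400,428)),cv2.resize(V('d3').im[170:290,200:312],(400,428))])[:,:,::-1])
E
```

```text
[ 0.6824 -0.0424  0.0142] [ 0.58 -0.82 -0.08] [ 0.02  0.08 -0.06]
```

View pics/c3.png

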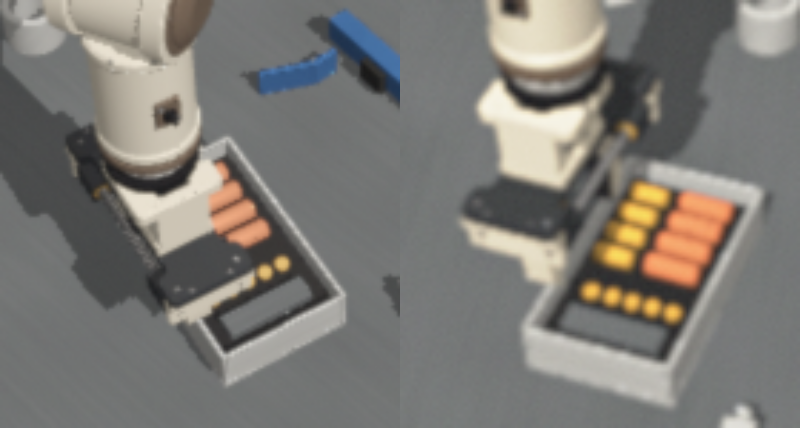

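```bash
cat >> h.py <<'E'
X=np.array([.9938,-.1115]); Y=np.array([.1115,.9938]); F=np.array([.3952,-.0078])  # buffer face centre
def dk(p): q=np.atleast_2d(p)[:,:2]-F; return np.c_[q@X,q@Y]
def nearwall(tag,box):
    # near wall + sides top edge: light grey at z~.045 in dock-frame box
    v=V(tag); c=v.cloud(); z=c[...,2]; hsv=cv2.cvtColor(v.im,cv2.COLOR_RGB2HSV)
    d=dk(c.reshape(-1,3)).reshape(480,640,2)
    m=(hsv[...,1]<50)&(hsv[...,2]>120)&(z>.037)&(z<.052)&(d[...,0]>box[0])&(d[...,0]<box[1])&(d[...,1]>box[2])&(d[...,1]<box[3])
    q=d[m].astype(np.float32); r=cv2.minAreaRect(q); return len(q),r,cv2.boxPoints(r).round(4).tolist()
E
python3 - <<'E'
from h import *
for t in ['d2','d3']: print(t,nearwall(t,(.12,.3,-.13,.14)))
for t in ['side0','scene0','s3']: print(t,nearwall(t,(.12,.3,-.13,.14)))
for t in ['d2','d3','side0']:
    v=V(t); hsv=cv2.cvtColor(v.im,cv2.COLOR_RGB2HSV); m=(hsv[...,0]>5)&(hsv[...,0]<30)&(hsv[...,1]>110); m[:205]=0; m[268:]=0; m[:,:240]=0; m[:,305:]=0
    ys,xs=np.nonzero(m); print(t,len(xs),xs.max(),ys.max(),np.median(xs),xs.min())
print('tcp',dk(np.array([.6824,-.0424])))
E
```

```text
d2 (597, ((0.22900831699371338, 0.005880393087863922), (0.20600849390029907, 0.12189885973930359), 81.5165786743164), [[0.1535000056028366, -0.08699999749660492], [0.27410000562667847, -0.10499999672174454], [0.304500013589859, 0.09880000352859497], [0.18389999866485596, 0.11670000106096268]])
d3 (494, ((0.22872872650623322, 0.0070647671818733215), (0.20618516206741333, 0.12238696217536926), 81.04267883300781), [[0.15219999849796295, -0.0851999968290329], [0.27309998869895935, -0.10429999977350235], [0.3052000105381012, 0.09939999878406525], [0.1843000054359436, 0.11840000003576279]])
side0 (618, ((0.22897134721279144, 0.006584145128726959), (0.20402570068836212, 0.12275494635105133), 81.61676025390625), [[0.1534000039100647, -0.08540000021457672], [0.27480000257492065, -0.10329999774694443], [0.3046000003814697, 0.09860000014305115], [0.18310000002384186, 0.11649999767541885]])
scene0 (610, ((0.22756783664226532, 0.007221728563308716), (0.2053227424621582, 0.12234346568584442), 80.9324722290039), [[0.1509999930858612, -0.08449999988079071], [0.2718000113964081, -0.10379999876022339], [0.3041999936103821, 0.0989999994635582], [0.18330000340938568, 0.11819999665021896]])
s3 (368, ((0.22643208503723145, 0.00802653282880783), (0.2042623907327652, 0.12274058163166046), 81.03913116455078), [[0.14990000426769257, -0.08330000191926956], [0.2711000144481659, -0.10239999741315842], [0.30300000309944153, 0.09939999878406525], [0.18170000612735748, 0.1185000017285347]])
d2 924 293 260 272.0 250
d3 921 293 260 272.0 250
side0 924 293 260 272.0 250
tcp [[ 0.28927726 -0.00236268]]
```

Tray has not moved and there is no contact yet, although I had expected it. Advancing in small steps and watching the force.

>>> arm_command(motion=[{"hand": 0,"slide": [-0.1,0,0],"angular": [0,0,0]},{"hand": 0,"slide": [-0.1,0,0],"angular": [0,0,0]},{"hand": 0,"slide": [-0.1,0,0],"angular": [0,0,0]},{"hand": 0,"slide": [-0.1,0,0],"angular": [0,0,0]},{"hand": 0,"slide": [-0.1,0,0],"angular": [0,0,0]}])

```text
time_s: 5.82
eef_pos: [0.6779, -0.0412, 0.0142]
orientation: [[0.963, -0.269, 0.0], [-0.269, -0.963, -0.0], [0.0, -0.0, -1.0]]
wrist_force: [-0.2, -0.4, 0.1]
finger_gap: 0.0916
```

```bash
python3 - <<'E'
from h import *
snap('side','d4'); s=ctrl.get_state(); print(s['eef_pos'].round(4),s['wrist_force'].round(2),s['wrist_torque'].round(2)); print(nearwall('d4',(.1,.31,-.13,.14))[1])
cv2.imwrite('pics/c4.png',cv2.resize(V('d4').im[180:290,220:320],(500,550))[:,:,::-1])
E
```

```text
[ 0.6777 -0.0411  0.0142] [-0.66 -0.38 -0.18] [ 0.05  0.06 -0.  ]
((0.22886204719543457, 0.006308749318122864), (0.20567968487739563, 0.12172076106071472), 81.21923065185547)
```

View pics/c4.png

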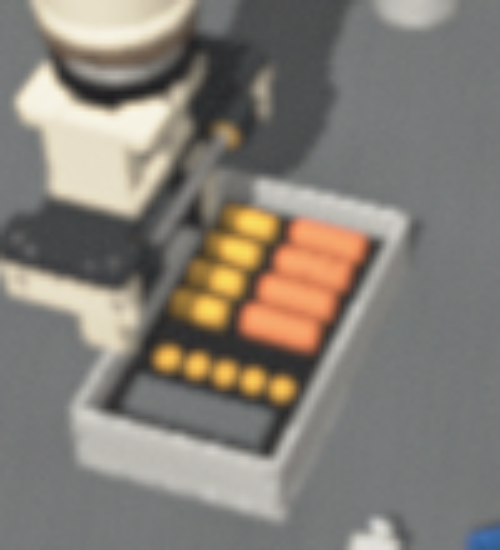

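>>> arm_command(motion=[{"hand": 0,"slide": [-0.1,0,0],"angular": [0,0,0]},{"hand": 0,"slide": [-0.1,0,0],"angular": [0,0,0]},{"hand": 0,"slide": [-0.1,0,0],"angular": [0,0,0]},{"hand": 0,"slide": [-0.1,0,0],"angular": [0,0,0]}])

```text
time_s: 6.2
eef_pos: [0.674, -0.0401, 0.0142]
orientation: [[0.963, -0.269, 0.0], [-0.269, -0.963, 0.0], [0.0, -0.0, -1.0]]
wrist_force: [0.1, 0.3, -1.5]
finger_gap: 0.0918
```

>>> arm_command(motion=[{"hand": 0,"slide": [-0.1,0,0],"angular": [0,0,0]},{"hand": 0,"slide": [-0.1,0,0],"angular": [0,0,0]},{"hand": 0,"slide": [-0.1,0,0],"angular": [0,0,0]},{"hand": 0,"slide": [-0.1,0,0],"angular": [0,0,0]}])

```text
time_s: 6.53
eef_pos: [0.6702, -0.0391, 0.0143]
orientation: [[0.963, -0.269, 0.0], [-0.269, -0.963, -0.0], [0.0, -0.0, -1.0]]
wrist_force: [0.4, -0.4, 0.4]
finger_gap: 0.0919
```

```bash
python3 - <<'E'
from h import *
snap('side','d5'); s=ctrl.get_state(); print(s['eef_pos'].round(4),s['wrist_force'].round(2),s['wrist_torque'].round(2)); print(nearwall('d5',(.1,.31,-.13,.14))[1])
v=V('d5'); c=v.cloud(); 
# finger points: low heights near tcp, y side +
d=dk(c.reshape(-1,3)).reshape(480,640,2); z=c[...,2]
T=dk(s['eef_pos'])[0]; print(T)
R=s['orientation']; t=(c-s['eef_pos'])@R
m=(abs(t[...,1])<.075)&(abs(t[...,1])>.04)&(t[...,2]<-.036)&(t[...,2]>-.065)&(abs(t[...,0])<.05)
q=t[m]; print(len(q)); 
for s_ in (1,-1):
    r=q[s_*q[:,1]>0]; 
    if len(r): print(s_,len(r),np.percentile(r,[2,50,98],axis=0).round(4))
E
```

```text
[ 0.6699 -0.039   0.0142] [ 0.21 -0.14  0.44] [0.11 0.03 0.01]
((0.22917702794075012, 0.0065481215715408325), (0.20400430262088776, 0.1211366355419159), 81.16578674316406)
[ 0.27650802 -0.00036997]
90
1 46 [[-0.0127  0.0442 -0.0638]
 [-0.0093  0.0475 -0.0503]
 [ 0.007   0.061  -0.0365]]
-1 44 [[-0.0129 -0.0638 -0.0639]
 [-0.0053 -0.061  -0.0544]
 [ 0.0096 -0.0492 -0.0424]]
```

```bash
python3 - <<'E'
from h import *
snap('scene','s5')
cv2.imwrite('pics/c5.png',np.hstack([cv2.resize(V('s5').im[220:340,220:340],(400,400),interpolation=cv2.INTER_CUBIC),cv2.resize(V('d5').im[190:290,215:315],(400,400),interpolation=cv2.INTER_CUBIC)])[:,:,::-1])
v=V('d5'); c=v.cloud(); s=ctrl.get_state(); R=s['orientation']; t=(c-s['eef_pos'])@R
for u in range(236,262,2):
    print(u,[f"{r}:"+",".join(f"{x*1e3:.0f}" for x in t[r,u])+f"|{c[r,u,2]*1e3:.0f}" for r in range(234,266,4)])
E
```

```text
236 ['234:-7,-94,-140|154', '238:-1,-87,-117|131', '242:61,3,12|2', '246:54,-11,12|2', '250:47,-26,12|2', '254:41,-38,14|1', '258:33,-53,12|2', '262:6,-97,-30|44']
238 ['234:-13,-95,-143|157', '238:-9,-91,-123|138', '242:-3,-86,-101|115', '246:49,-9,13|1', '250:43,-21,15|-1', '254:34,-38,12|2', '258:7,-83,-31|45', '262:1,-95,-30|45']
240 ['234:-18,-93,-143|157', '238:-15,-91,-126|140', '242:-9,-84,-102|116', '246:8,-61,-56|70', '250:36,-21,13|1', '254:7,-69,-33|47', '258:8,-72,-19|33', '262:4,-80,-13|27']
242 ['234:-21,-89,-141|155', '238:-22,-93,-130|145', '242:-15,-85,-104|119', '246:2,-61,-59|73', '250:9,-53,-31|45', '254:6,-61,-24|39', '258:5,-66,-13|27', '262:-0,-78,-12|26']
244 ['234:-26,-87,-141|155', '238:-28,-94,-133|148', '242:-23,-88,-111|125', '246:-5,-63,-63|77', '250:8,-45,-23|37', '254:5,-52,-15|30', '258:-1,-65,-15|29', '262:-5,-76,-11|25']
246 ['234:-32,-87,-143|157', '238:-32,-92,-132|147', '242:-30,-91,-116|130', '246:-10,-61,-62|77', '250:-441,-760,-946|960', '254:2,-48,-12|26', '258:-10,-71,-24|39', '262:-13,-78,-17|31']
248 ['234:-36,-86,-143|157', '238:-38,-92,
[... 514 characters left out ...]
'234:-38,-59,-117|132', '238:7,15,-12|26', '242:-0,1,-12|26', '246:-7,-14,-13|28', '250:-15,-31,-17|31', '254:-20,-42,-13|28', '258:-30,-62,-22|37', '262:-36,-76,-24|38']
256 ['234:-36,-46,-103|117', '238:-4,8,-23|38', '242:-9,-3,-19|33', '246:-12,-11,-12|26', '250:-19,-26,-13|27', '254:-23,-37,-10|24', '258:-36,-61,-24|38', '262:-42,-75,-25|39']
258 ['234:-4,22,-26|40', '238:-11,8,-26|40', '242:-15,-4,-22|37', '246:-18,-10,-13|27', '250:-23,-23,-12|26', '254:-31,-40,-17|31', '258:-40,-59,-23|37', '262:-48,-75,-27|41']
260 ['234:-8,28,-21|36', '238:-11,19,-14|28', '242:-21,-2,-22|36', '246:-22,-6,-11|25', '250:-29,-23,-14|28', '254:-36,-37,-15|29', '258:-47,-59,-27|41', '262:-52,-71,-25|39']
```

View pics/c5.png

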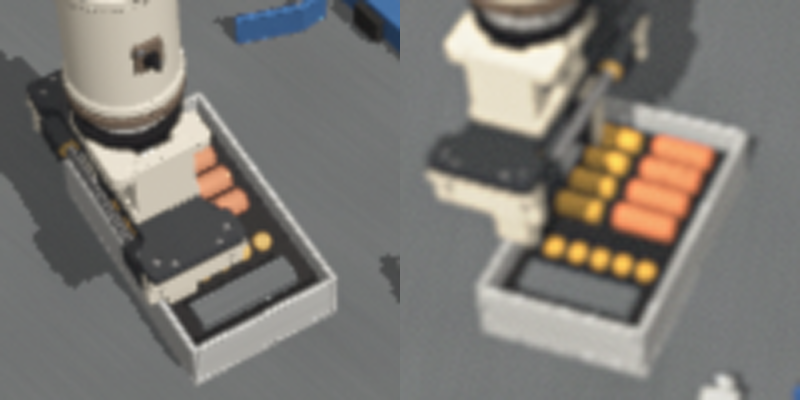

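Picture shows the fingers sitting over the rim rather than behind the wall: tips look to be at z of about 0.05, although the reported TCP is 0.014. I'll check the tip's true position against the state in the free-space views.

```bash
python3 - <<'E'
from h import *
Rz=lambda a:np.array([[np.cos(a),np.sin(a),0],[np.sin(a),-np.cos(a),0],[0,0,-1]])
cfg={'scene0':([.294,-.579,.1934],np.radians(26.92)),'side0':([.294,-.579,.1934],np.radians(26.92)),'s2':([.7051,-.0589,.1059],np.radians(-15.6)),'d2':([.7051,-.0589,.1059],np.radians(-15.6)),'s5':([.67,-.039,.0142],np.radians(-15.6)),'d5':([.67,-.039,.0142],np.radians(-15.6))}
for n,(p,a) in cfg.items():
    v=V(n); t=(v.cloud()-np.array(p))@Rz(a)
    for s in (1,-1):
        m=(abs(t[...,0])<.025)&(s*t[...,1]>.035)&(s*t[...,1]<.075)&(t[...,2]>-.09)&(t[...,2]<.03)
        if p[2]<.05: m&=t[...,2]<-.036
        q=t[m]
        if len(q)<5: continue
        i=np.argsort(q[:,2])[-8:]; print(n,s,len(q),'lowest',q[i].mean(0).round(4), 'med',np.median(q,0).round(4))
    print(n,'TCP pix',np.round(v.proj(p),1))
E
```

```text
scene0 1 142 lowest [-0.0002  0.0459 -0.0342] med [ 0.0055  0.0471 -0.0632]
scene0 -1 104 lowest [ 0.007  -0.0521 -0.0385] med [ 0.0076 -0.0605 -0.0621]
scene0 TCP pix [222.   78.5]
side0 1 119 lowest [ 0.0013  0.0484 -0.0356] med [ 0.0037  0.048  -0.063 ]
side0 -1 105 lowest [ 0.002  -0.0532 -0.0381] med [ 0.0032 -0.0627 -0.0641]
side0 TCP pix [385.6  97.2]
s2 1 14 lowest [ 0.0024  0.05   -0.0488] med [ 0.0046  0.0493 -0.0588]
s2 -1 35 lowest [ 0.0001 -0.0565 -0.0397] med [-0.0013 -0.0613 -0.0494]
s2 TCP pix [242.8 283.7]
d2 1 105 lowest [-0.0034  0.0481 -0.0347] med [-0.0076  0.0487 -0.0555]
d2 -1 78 lowest [-0.0104 -0.0525 -0.0421] med [-0.0061 -0.0614 -0.0579]
d2 TCP pix [239.7 216.5]
s5 1 16 lowest [ 0.0036  0.0448 -0.0512] med [ 0.0067  0.0462 -0.065 ]
s5 -1 22 lowest [-0.003  -0.0617 -0.0478] med [-0.0025 -0.0632 -0.0526]
s5 TCP pix [261.7 300.4]
d5 1 68 lowest [-0.0065  0.0488 -0.0386] med [-0.0078  0.0477 -0.0579]
d5 -1 55 lowest [-0.0059 -0.0566 -0.0453] med [-0.005  -0.0615 -0.0567]
d5 TCP pix [254.3 245.1]
```

Measured consistently in all free-space views, the open fingertips (and the body) sit about 36 mm above the reported TCP; sideways they agree. So I back out over the rim without touching and descend farther, watching the force.

>>> arm_command(motion=[{"hand": 0,"slide": [0,0,-0.8],"angular": [0,0,0]},{"hand": 0,"slide": [0,0,-0.7],"angular": [0,0,0]},{"hand": 0,"slide": [1.0,0,0],"angular": [0,0,0]},{"hand": 0,"slide": [1.4,0,0],"angular": [0,0,0]},{"hand": 0,"slide": [1.4,0,0],"angular": [0,0,0]},{"hand": 0,"slide": [0,0,0],"angular": [0,0,0]},{"hand": 0,"slide": [0,0,1],"angular": [0,0,0]},{"hand": 0,"slide": [0,0,1],"angular": [0,0,0]},{"hand": 0,"slide": [0,0,0.8],"angular": [0,0,0]},{"hand": 0,"slide": [0,0,0.6],"angular": [0,0,0]},{"hand": 0,"slide": [0,0,0.3],"angular": [0,0,0]},{"hand": 0,"slide": [0,0,0],"angular": [0,0,0]}])

```text
time_s: 7.63
eef_pos: [0.7055, -0.0491, -0.0093]
orientation: [[0.963, -0.268, -0.002], [-0.268, -0.963, 0.0], [-0.002, 0.0, -1.0]]
wrist_force: [1.4, -0.1, 0.4]
finger_gap: 0.0921
```

```bash
python3 - <<'E'
from h import *
snap('side','d6'); s=ctrl.get_state(); print(s['eef_pos'].round(4),s['wrist_force'].round(2),s['wrist_torque'].round(2)); print(nearwall('d6',(.1,.31,-.13,.14))[1])
v=V('d6'); t=(v.cloud()-s['eef_pos'])@s['orientation']
for k in (1,-1):
    m=(abs(t[...,0])<.025)&(k*t[...,1]>.035)&(k*t[...,1]<.075)&(t[...,2]>-.06)&(t[...,2]<-.015)
    q=t[m]; print(k,len(q),q[np.argsort(q[:,2])[-8:]].mean(0).round(4),np.percentile(q[:,0],[2,98]).round(4))
cv2.imwrite('pics/c6.png',cv2.resize(V('d6').im[180:290,210:310],(500,550),interpolation=cv2.INTER_CUBIC)[:,:,::-1])
E
```

```text
[ 0.7061 -0.0491 -0.0085] [-0.71 -0.22 -0.01] [ 0.07 -0.   -0.05]
((0.2360037863254547, 0.005905561149120331), (0.20487581193447113, 0.1360435038805008), 81.04668426513672)
1 45 [-0.0046  0.0474 -0.0357] [-0.0148  0.0059]
-1 35 [-0.0075 -0.0559 -0.0395] [-0.0137  0.0071]
```

View pics/c6.png

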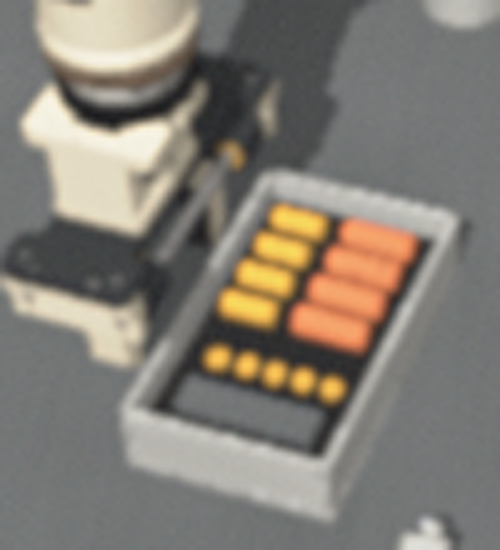

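Fingertips now hang behind the far wall at about 28 mm height, with a gap. Lowering 13 mm more.

>>> arm_command(motion=[{"hand": 0,"slide": [0,0,0.5],"angular": [0,0,0]},{"hand": 0,"slide": [0,0,0.4],"angular": [0,0,0]},{"hand": 0,"slide": [0,0,0.3],"angular": [0,0,0]},{"hand": 0,"slide": [0,0,0],"angular": [0,0,0]},{"hand": 0,"slide": [-0.4,0,0],"angular": [0,0,0]},{"hand": 0,"slide": [-0.3,0,0],"angular": [0,0,0]},{"hand": 0,"slide": [-0.2,0,0],"angular": [0,0,0]},{"hand": 0,"slide": [-0.2,0,0],"angular": [0,0,0]}])

```text
time_s: 8.35
eef_pos: [0.696, -0.0462, -0.0195]
orientation: [[0.963, -0.268, 0.0], [-0.268, -0.963, -0.0], [0.0, -0.0, -1.0]]
wrist_force: [0.1, 0.4, -0.6]
finger_gap: 0.092
```

>>> arm_command(motion=[{"hand": 0,"slide": [-0.15,0,0],"angular": [0,0,0]},{"hand": 0,"slide": [-0.15,0,0],"angular": [0,0,0]},{"hand": 0,"slide": [-0.15,0,0],"angular": [0,0,0]},{"hand": 0,"slide": [-0.15,0,0],"angular": [0,0,0]}])

```text
time_s: 8.68
eef_pos: [0.6915, -0.0454, -0.0195]
orientation: [[0.963, -0.269, 0.002], [-0.269, -0.963, -0.0], [0.002, -0.0, -1.0]]
wrist_force: [3.6, -1.1, -1.8]
finger_gap: 0.0918
```

>>> arm_command(motion=[{"hand": 0,"slide": [-0.15,0,0],"angular": [0,0,0]},{"hand": 0,"slide": [-0.15,0,0],"angular": [0,0,0]},{"hand": 0,"slide": [-0.15,0,0],"angular": [0,0,0]},{"hand": 0,"slide": [-0.15,0,0],"angular": [0,0,0]}])

```text
time_s: 9.02
eef_pos: [0.6851, -0.0432, -0.0195]
orientation: [[0.963, -0.269, 0.001], [-0.269, -0.963, -0.0], [0.001, -0.0, -1.0]]
wrist_force: [3.5, -1.2, -0.4]
finger_gap: 0.092
```

```bash
python3 - <<'E'
from h import *
snap('side','d7'); s=ctrl.get_state(); print(s['eef_pos'].round(4),dk(s['eef_pos']),s['wrist_force'].round(2),s['wrist_torque'].round(2)); print(nearwall('d7',(.1,.32,-.13,.14))[1])
cv2.imwrite('pics/c7.png',cv2.resize(V('d7').im[180:290,210:310],(500,550),interpolation=cv2.INTER_CUBIC)[:,:,::-1])
E
```

```text
[ 0.6847 -0.0431 -0.0195] [[ 0.29166424 -0.00280173]] [ 3.67 -1.45  0.94] [-0.19 -0.66  0.  ]
((0.22992470860481262, 0.005895599722862244), (0.20361971855163574, 0.14231279492378235), 80.15367126464844)
```

View pics/c7.png

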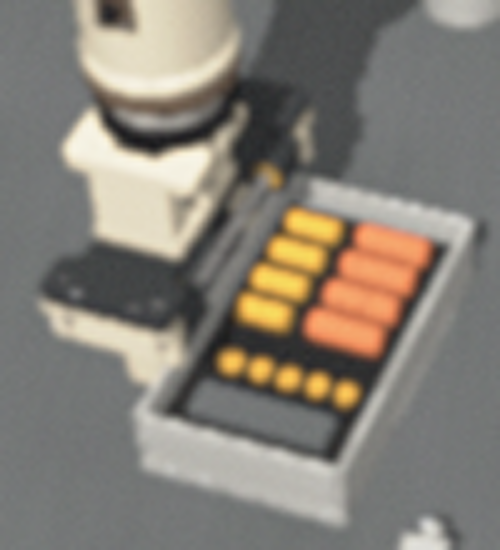

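In contact: about 3.8 N drag, zero turning moment, tray following. Now I pull while turning it about 9.2° square to the dock.

>>> arm_command(motion=[{"hand": 0,"slide": [-0.2,0.03,0],"angular": [0,0,-0.46]},{"hand": 0,"slide": [-0.3,0.04,0],"angular": [0,0,-0.46]},{"hand": 0,"slide": [-0.3,0.04,0],"angular": [0,0,-0.46]},{"hand": 0,"slide": [-0.3,0.03,0],"angular": [0,0,-0.46]},{"hand": 0,"slide": [-0.3,0.03,0],"angular": [0,0,-0.46]},{"hand": 0,"slide": [-0.3,0.03,0],"angular": [0,0,-0.46]},{"hand": 0,"slide": [-0.3,0.02,0],"angular": [0,0,-0.46]},{"hand": 0,"slide": [-0.3,0.02,0],"angular": [0,0,-0.46]},{"hand": 0,"slide": [-0.3,0.02,0],"angular": [0,0,-0.46]},{"hand": 0,"slide": [-0.3,0.02,0],"angular": [0,0,-0.46]},{"hand": 0,"slide": [-0.3,0.01,0],"angular": [0,0,-0.46]},{"hand": 0,"slide": [-0.3,0.01,0],"angular": [0,0,-0.46]},{"hand": 0,"slide": [-0.3,0.01,0],"angular": [0,0,-0.46]},{"hand": 0,"slide": [-0.3,0.01,0],"angular": [0,0,-0.46]},{"hand": 0,"slide": [-0.3,0,0],"angular": [0,0,-0.46]},{"hand": 0,"slide": [-0.3,0,0],"angular": [0,0,-0.46]},{"hand": 0,"slide": [-0.3,0,0],"angular": [0,0,-0.46]},{"hand": 0,"slide": [-0.3,0,0],"angular": [0,0,-0.46]},{"hand": 0,"slide": [-0.3,0,0],"angular": [0,0,-0.46]},{"hand": 0,"slide": [-0.3,0,0],"angular": [0,0,-0.46]}])

```text
time_s: 10.73
eef_pos: [0.6262, -0.0348, -0.0195]
orientation: [[0.994, -0.11, 0.001], [-0.11, -0.994, 0.0], [0.001, -0.0, -1.0]]
wrist_force: [4.2, -0.4, 0.9]
finger_gap: 0.0915
```

```bash
python3 - <<'E'
from h import *
snap('side','d8'); snap('scene','s8'); s=ctrl.get_state(); print(s['eef_pos'].round(4),dk(s['eef_pos']),s['orientation'][:2,0].round(4),s['wrist_force'].round(2),s['wrist_torque'].round(2)); print(nearwall('d8',(.08,.225,-.13,.14))[1:]); print(nearwall('s8',(.08,.225,-.13,.14))[1:])
cv2.imwrite('pics/c8.png',np.hstack([cv2.resize(V('s8').im[190:340,240:390],(400,400),interpolation=cv2.INTER_CUBIC),cv2.resize(V('d8').im[190:330,240:380],(400,400),interpolation=cv2.INTER_CUBIC)])[:,:,::-1])
E
```

```text
[ 0.6256 -0.0348 -0.0195] [[ 0.23198537 -0.00112206]] [ 0.9939 -0.11  ] [3.19 0.71 1.34] [ 0.08 -0.62  0.14]
(((0.16201278567314148, -0.0022058486938476562), (0.12422200292348862, 0.20596757531166077), 0.013429290615022182), [[0.09989999979734421, 0.10080000013113022], [0.09989999979734421, -0.10520000010728836], [0.2240999937057495, -0.10520000010728836], [0.2240999937057495, 0.10080000013113022]])
(((0.15606530010700226, -3.8370490074157715e-06), (0.20526175200939178, 0.12211356312036514), 88.77522277832031), [[0.09279999881982803, -0.10130000114440918], [0.21490000188350677, -0.1039000004529953], [0.21930000185966492, 0.10130000114440918], [0.09719999879598618, 0.1039000004529953]])
```

View pics/c8.png

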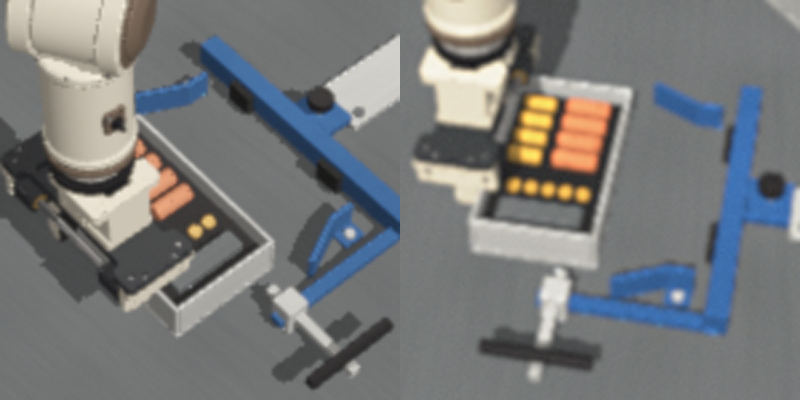

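Tray is square to the dock, within about 1 mm of the middle, drag 3–4 N. Straight pull on.

>>> arm_command(motion=[{"hand": 0,"slide": [-0.3,-0.01,0],"angular": [0,0,0]},{"hand": 0,"slide": [-0.35,-0.01,0],"angular": [0,0,0]},{"hand": 0,"slide": [-0.35,-0.01,0],"angular": [0,0,0]},{"hand": 0,"slide": [-0.35,-0.01,0],"angular": [0,0,0]},{"hand": 0,"slide": [-0.35,-0.01,0],"angular": [0,0,0]},{"hand": 0,"slide": [-0.35,-0.01,0],"angular": [0,0,0]},{"hand": 0,"slide": [-0.35,-0.01,0],"angular": [0,0,0]},{"hand": 0,"slide": [-0.35,0,0],"angular": [0,0,0]},{"hand": 0,"slide": [-0.35,0,0],"angular": [0,0,0]},{"hand": 0,"slide": [-0.35,0,0],"angular": [0,0,0]},{"hand": 0,"slide": [-0.35,0,0],"angular": [0,0,0]},{"hand": 0,"slide": [-0.35,0,0],"angular": [0,0,0]},{"hand": 0,"slide": [-0.35,0,0],"angular": [0,0,0]},{"hand": 0,"slide": [-0.35,0,0],"angular": [0,0,0]},{"hand": 0,"slide": [-0.35,0,0],"angular": [0,0,0]},{"hand": 0,"slide": [-0.35,0,0],"angular": [0,0,0]},{"hand": 0,"slide": [-0.35,0,0],"angular": [0,0,0]},{"hand": 0,"slide": [-0.35,0,0],"angular": [0,0,0]},{"hand": 0,"slide": [-0.35,0,0],"angular": [0,0,0]},{"hand": 0,"slide": [-0.3,0,0],"angular": [0,0,0]}])

```text
time_s: 12.5
eef_pos: [0.5579, -0.0269, -0.0195]
orientation: [[0.994, -0.111, 0.001], [-0.111, -0.994, -0.001], [0.001, 0.0, -1.0]]
wrist_force: [5.2, -0.8, -0.5]
finger_gap: 0.0915
```

>>> arm_command(motion=[{"hand": 0,"slide": [-0.2,0,0],"angular": [0,0,0]},{"hand": 0,"slide": [-0.2,0,0],"angular": [0,0,0]},{"hand": 0,"slide": [-0.2,0,0],"angular": [0,0,0]},{"hand": 0,"slide": [-0.2,0,0],"angular": [0,0,0]},{"hand": 0,"slide": [-0.2,0,0],"angular": [0,0,0]},{"hand": 0,"slide": [-0.2,0,0],"angular": [0,0,0]}])

```text
time_s: 13.0
eef_pos: [0.5461, -0.0255, -0.0195]
orientation: [[0.994, -0.111, 0.001], [-0.111, -0.994, -0.0], [0.001, 0.0, -1.0]]
wrist_force: [5.6, -1.0, -0.4]
finger_gap: 0.0916
```

```bash
python3 - <<'E'
from h import *
snap('side','d9'); snap('scene','s9'); s=ctrl.get_state(); print(s['time_s'],s['eef_pos'].round(4),dk(s['eef_pos']),s['orientation'][:2,0].round(4),s['wrist_force'].round(2),s['wrist_torque'].round(2)); print(nearwall('d9',(.005,.14,-.12,.12))[1:]); print(nearwall('s9',(.005,.14,-.12,.12))[1:])
cv2.imwrite('pics/c9.png',np.hstack([cv2.resize(V('s9').im[190:340,260:410],(400,400),interpolation=cv2.INTER_CUBIC),cv2.resize(V('d9').im[190:330,250:390],(400,400),interpolation=cv2.INTER_CUBIC)])[:,:,::-1])
E
```

```text
13.1 [ 0.5457 -0.0255 -0.0196] [[ 0.15155636 -0.00081553]] [ 0.9938 -0.1112] [ 3.71 -1.86  1.57] [-0.05 -0.74  0.  ]
(((0.07955116778612137, -0.00012680143117904663), (0.20604188740253448, 0.11980070173740387), 89.95867156982422), [[0.019600000232458115, -0.1031000018119812], [0.13940000534057617, -0.10320000350475311], [0.13950000703334808, 0.10289999842643738], [0.019700000062584877, 0.10289999842643738]])
(((0.07705762982368469, 0.009937800467014313), (0.18704275786876678, 0.12288559228181839), 89.55314636230469), [[0.01489999983459711, -0.08309999853372574], [0.13779999315738678, -0.08410000056028366], [0.13920000195503235, 0.10300000011920929], [0.016300000250339508, 0.1039000004529953]])
```

View pics/c9.png

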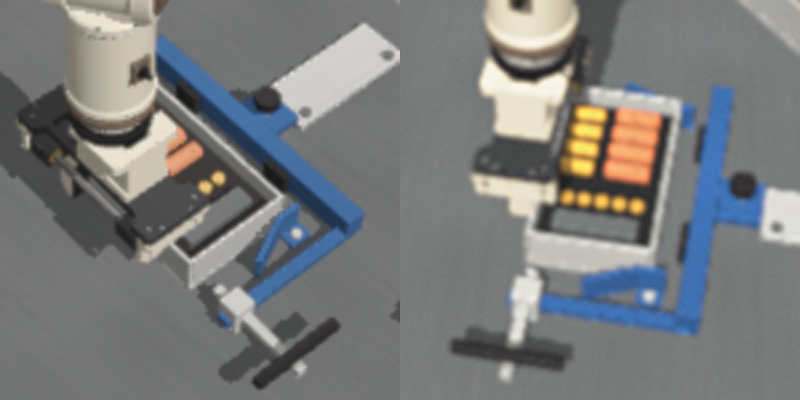

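Square and centred, about 20 mm from the buffers, drag about 5.5 N. Closing slowly.

>>> arm_command(motion=[{"hand": 0,"slide": [-0.2,0,0],"angular": [0,0,0]},{"hand": 0,"slide": [-0.2,0,0],"angular": [0,0,0]},{"hand": 0,"slide": [-0.2,0,0],"angular": [0,0,0]},{"hand": 0,"slide": [-0.2,0,0],"angular": [0,0,0]},{"hand": 0,"slide": [-0.2,0,0],"angular": [0,0,0]},{"hand": 0,"slide": [-0.15,0,0],"angular": [0,0,0]},{"hand": 0,"slide": [-0.1,0,0],"angular": [0,0,0]}])

```text
time_s: 13.68
eef_pos: [0.5337, -0.024, -0.0195]
orientation: [[0.994, -0.111, 0.001], [-0.111, -0.994, -0.0], [0.001, 0.0, -1.0]]
wrist_force: [4.6, -0.2, 0.2]
finger_gap: 0.0918
```

>>> arm_command(motion=[{"hand": 0,"slide": [-0.1,0,0],"angular": [0,0,0]},{"hand": 0,"slide": [-0.1,0,0],"angular": [0,0,0]}])

```text
time_s: 13.85
eef_pos: [0.5318, -0.0238, -0.0196]
orientation: [[0.994, -0.111, 0.001], [-0.111, -0.994, -0.0], [0.001, 0.0, -1.0]]
wrist_force: [5.5, -1.2, -0.0]
finger_gap: 0.0916
```

>>> arm_command(motion=[{"hand": 0,"slide": [-0.08,0,0],"angular": [0,0,0]}])

```text
time_s: 13.93
eef_pos: [0.531, -0.0238, -0.0195]
orientation: [[0.994, -0.111, 0.001], [-0.111, -0.994, -0.0], [0.001, 0.0, -1.0]]
wrist_force: [5.4, -0.2, 0.4]
finger_gap: 0.0918
```

>>> arm_command(motion=[{"hand": 0,"slide": [-0.08,0,0],"angular": [0,0,0]}])

```text
time_s: 14.02
eef_pos: [0.5302, -0.0236, -0.0196]
orientation: [[0.994, -0.111, 0.001], [-0.111, -0.994, -0.0], [0.001, 0.0, -1.0]]
wrist_force: [6.1, -1.5, 1.8]
finger_gap: 0.0919
```

>>> arm_command(motion=[{"hand": 0,"slide": [-0.06,0,0],"angular": [0,0,0]}])

```text
time_s: 14.1
eef_pos: [0.5296, -0.0235, -0.0196]
orientation: [[0.994, -0.111, 0.001], [-0.111, -0.994, -0.0], [0.001, 0.0, -1.0]]
wrist_force: [5.3, -0.7, 0.6]
finger_gap: 0.0922
```

>>> arm_command(motion=[{"hand": 0,"slide": [-0.06,0,0],"angular": [0,0,0]},{"hand": 0,"slide": [-0.06,0,0],"angular": [0,0,0]}])

```text
time_s: 14.27
eef_pos: [0.5285, -0.0234, -0.0196]
orientation: [[0.994, -0.111, 0.001], [-0.111, -0.994, -0.0], [0.001, 0.0, -1.0]]
wrist_force: [5.0, -1.2, 0.6]
finger_gap: 0.0922
```

>>> arm_command(motion=[{"hand": 0,"slide": [-0.06,0,0],"angular": [0,0,0]}])

```text
time_s: 14.35
eef_pos: [0.5279, -0.0234, -0.0196]
orientation: [[0.994, -0.111, 0.001], [-0.111, -0.994, -0.0], [0.001, 0.0, -1.0]]
wrist_force: [5.7, 0.0, 0.1]
finger_gap: 0.0917
```

>>> arm_command(motion=[{"hand": 0,"slide": [-0.05,0,0],"angular": [0,0,0]}])

```text
time_s: 14.43
eef_pos: [0.5274, -0.0233, -0.0195]
orientation: [[0.994, -0.111, 0.001], [-0.111, -0.994, -0.0], [0.001, 0.0, -1.0]]
wrist_force: [5.1, -0.4, 1.8]
finger_gap: 0.092
```

>>> arm_command(motion=[{"hand": 0,"slide": [-0.05,0,0],"angular": [0,0,0]}])

```text
time_s: 14.52
eef_pos: [0.5269, -0.0233, -0.0195]
orientation: [[0.994, -0.111, 0.001], [-0.111, -0.994, -0.0], [0.001, 0.0, -1.0]]
wrist_force: [5.4, -0.8, 0.8]
finger_gap: 0.0917
```

>>> arm_command(motion=[{"hand": 0,"slide": [-0.05,0,0],"angular": [0,0,0]}])

```text
time_s: 14.6
eef_pos: [0.5264, -0.0232, -0.0196]
orientation: [[0.994, -0.111, 0.001], [-0.111, -0.994, -0.0], [0.001, 0.0, -1.0]]
wrist_force: [5.0, -0.2, 2.0]
finger_gap: 0.0918
```

>>> arm_command(motion=[{"hand": 0,"slide": [-0.05,0,0],"angular": [0,0,0]}])

```text
time_s: 14.68
eef_pos: [0.526, -0.0232, -0.0196]
orientation: [[0.994, -0.111, 0.001], [-0.111, -0.994, -0.0], [0.001, 0.0, -1.0]]
wrist_force: [7.4, -1.2, -1.5]
finger_gap: 0.0914
```

>>> arm_command(motion=[{"hand": 0,"slide": [-0.05,0,0],"angular": [0,0,0]}])

```text
time_s: 14.77
eef_pos: [0.526, -0.0232, -0.0195]
orientation: [[0.994, -0.111, 0.002], [-0.111, -0.994, -0.0], [0.002, 0.0, -1.0]]
wrist_force: [7.0, -0.8, 0.0]
finger_gap: 0.0918
```

>>> arm_command(motion=[{"hand": 0,"slide": [-0.05,0,0],"angular": [0,0,0]}])

```text
time_s: 14.85
eef_pos: [0.526, -0.0232, -0.0194]
orientation: [[0.994, -0.111, 0.003], [-0.111, -0.994, -0.0], [0.003, -0.0, -1.0]]
wrist_force: [8.2, -0.2, -2.9]
finger_gap: 0.0922
```

>>> arm_command(motion=[{"hand": 0,"slide": [-0.05,0,0],"angular": [0,0,0]}])

```text
time_s: 14.93
eef_pos: [0.526, -0.0233, -0.0193]
orientation: [[0.994, -0.112, 0.004], [-0.112, -0.994, -0.0], [0.004, -0.0, -1.0]]
wrist_force: [9.8, -1.4, -1.3]
finger_gap: 0.0917
```

>>> arm_command(motion=[{"hand": 0,"slide": [-0.05,0,0],"angular": [0,0,0]}])

```text
time_s: 15.02
eef_pos: [0.526, -0.0233, -0.0191]
orientation: [[0.994, -0.112, 0.004], [-0.112, -0.994, -0.0], [0.004, -0.0, -1.0]]
wrist_force: [11.3, -1.6, -1.6]
finger_gap: 0.0917
```

Bedded at dock x = 0.132 (expected 0.131); the force now rises with no motion. Checking the moment and picture.

```bash
python3 - <<'E'
from h import *
snap('side','d10'); s=ctrl.get_state(); print(s['time_s'],s['eef_pos'].round(4),s['wrist_force'].round(2),s['wrist_torque'].round(2)); print(nearwall('d10',(-.01,.12,-.12,.12))[1:])
cv2.imwrite('pics/c10.png',cv2.resize(V('d10').im[190:330,250:390],(600,600),interpolation=cv2.INTER_CUBIC)[:,:,::-1])
E
```

```text
15.0667 [ 0.526  -0.0233 -0.0191] [ 9.43 -0.42 -2.19] [-0.56 -1.83 -0.2 ]
(((0.05850571021437645, -0.0013166964054107666), (0.20610079169273376, 0.12084692716598511), 89.35264587402344), [[-0.003100000089034438, -0.10369999706745148], [0.11779999732971191, -0.10499999672174454], [0.1200999990105629, 0.10100000351667404], [-0.000699999975040555, 0.10239999741315842]])
```

View pics/c10.png

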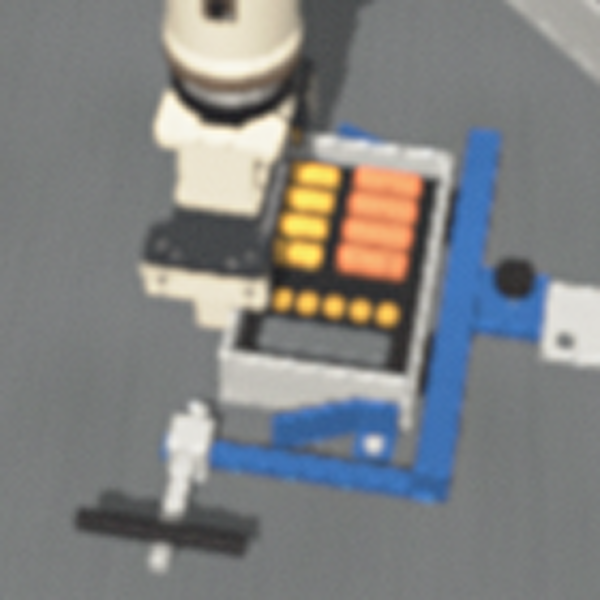

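>>> arm_command(motion=[{"hand": 0,"slide": [-0.06,0,0],"angular": [0,0,0]}])

```text
time_s: 15.15
eef_pos: [0.526, -0.0233, -0.019]
orientation: [[0.994, -0.112, 0.005], [-0.112, -0.994, -0.0], [0.005, -0.0, -1.0]]
wrist_force: [11.2, -2.2, -1.7]
finger_gap: 0.0918
```

>>> arm_command(motion=[{"hand": 0,"slide": [-0.05,0,0],"angular": [0,0,0]}])

```text
time_s: 15.23
eef_pos: [0.526, -0.0234, -0.0189]
orientation: [[0.994, -0.113, 0.006], [-0.113, -0.994, -0.0], [0.006, -0.0, -1.0]]
wrist_force: [12.4, -1.4, -1.6]
finger_gap: 0.0917
```

>>> arm_command(motion=[{"hand": 0,"slide": [-0.05,0,0],"angular": [0,0,0]}])

```text
time_s: 15.32
eef_pos: [0.526, -0.0234, -0.0187]
orientation: [[0.994, -0.113, 0.007], [-0.113, -0.994, -0.0], [0.007, -0.001, -1.0]]
wrist_force: [11.8, -1.7, -2.5]
finger_gap: 0.092
```

```bash
python3 - <<'E'
from h import *
for i in range(3):
    s=ctrl.get_state(); print(s['time_s'],np.degrees(np.arctan2(s['orientation'][1,0],s['orientation'][0,0])).round(3),s['wrist_force'].round(2),s['wrist_torque'].round(3)); 
    if i<2: snap('wrist','wx')
E
```

```text
15.3167 -6.484 [11.83 -1.75 -2.47] [-0.808 -2.62  -0.392]
15.3667 -6.493 [11.98 -1.62 -2.35] [-0.693 -2.411 -0.396]
15.4167 -6.494 [11.24 -1.67 -1.75] [-0.631 -2.43  -0.407]
```

The moment (-0.4 N·m at about 6.5 N net) says that only the +y buffer carries load. Turning the tray a little clockwise until the moment balances.

>>> arm_command(motion=[{"hand": 0,"slide": [0,0,0],"angular": [0,0,0.12]},{"hand": 0,"slide": [0,0,0],"angular": [0,0,0.12]}])

```text
time_s: 15.58
eef_pos: [0.5259, -0.0236, -0.0188]
orientation: [[0.993, -0.115, 0.007], [-0.115, -0.993, -0.001], [0.007, -0.0, -1.0]]
wrist_force: [12.5, -3.1, -3.4]
finger_gap: 0.0915
```

```bash
cat > st.py <<'E'
from h import *
s=ctrl.get_state(); print(s['time_s'].__round__(2),s['eef_pos'].round(4),np.degrees(np.arctan2(s['orientation'][1,0],s['orientation'][0,0])).round(3),s['wrist_force'].round(2),s['wrist_torque'].round(3))
E
python3 st.py
```

```text
15.58 [ 0.5259 -0.0236 -0.0188] -6.629 [12.51 -3.07 -3.39] [-0.512 -2.439  0.587]
```

>>> arm_command(motion=[{"hand": 0,"slide": [0,0,0],"angular": [0,0,0.12]},{"hand": 0,"slide": [0,0,0],"angular": [0,0,0.12]}])

```text
time_s: 15.75
eef_pos: [0.5261, -0.0237, -0.0188]
orientation: [[0.993, -0.118, 0.007], [-0.118, -0.993, -0.001], [0.007, 0.0, -1.0]]
wrist_force: [12.3, -3.9, -3.5]
finger_gap: 0.092
```

```bash
python3 st.py
```

```text
15.75 [ 0.5261 -0.0237 -0.0188] -6.794 [12.35 -3.94 -3.53] [-0.508 -2.552  0.79 ]
```

Moment flipped, so it crossed the balance. Turning back half.

>>> arm_command(motion=[{"hand": 0,"slide": [0,0,0],"angular": [0,0,-0.12]},{"hand": 0,"slide": [0,0,0],"angular": [0,0,-0.13]},{"hand": 0,"slide": [0,0,0],"angular": [0,0,0]}])

```text
time_s: 16.0
eef_pos: [0.526, -0.0236, -0.0188]
orientation: [[0.993, -0.115, 0.007], [-0.115, -0.993, -0.001], [0.007, -0.0, -1.0]]
wrist_force: [11.8, -2.8, -3.7]
finger_gap: 0.0921
```

```bash
python3 st.py
```

```text
16.0 [ 0.526  -0.0236 -0.0188] -6.602 [11.79 -2.83 -3.72] [-0.627 -2.41   0.317]
```

>>> arm_command(motion=[{"hand": 0,"slide": [-0.03,0,0.05],"angular": [0,0,-0.06]},{"hand": 0,"slide": [-0.03,0,0.05],"angular": [0,0,0]}])

```text
time_s: 16.17
eef_pos: [0.5261, -0.0236, -0.0195]
orientation: [[0.993, -0.115, 0.008], [-0.115, -0.993, -0.001], [0.008, -0.0, -1.0]]
wrist_force: [13.7, -2.8, 3.5]
finger_gap: 0.0917
```

```bash
python3 st.py
```

```text
16.17 [ 0.5261 -0.0236 -0.0195] -6.59 [13.72 -2.77  3.46] [-0.671 -2.509  0.088]
```

>>> arm_command(motion=[{"hand": 0,"slide": [-0.04,0,-0.01],"angular": [0,0,-0.01]}])

```text
time_s: 16.25
eef_pos: [0.5261, -0.0236, -0.0193]
orientation: [[0.993, -0.115, 0.009], [-0.115, -0.993, -0.001], [0.009, -0.0, -1.0]]
wrist_force: [13.9, -2.9, -1.6]
finger_gap: 0.0921
```

>>> arm_command(motion=[{"hand": 0,"slide": [-0.01,0,0],"angular": [0,0,0]},{"hand": 0,"slide": [0,0,0],"angular": [0,0,0]}])

```text
time_s: 16.42
eef_pos: [0.5261, -0.0236, -0.0193]
orientation: [[0.993, -0.115, 0.009], [-0.115, -0.993, -0.001], [0.009, -0.0, -1.0]]
wrist_force: [14.5, -2.3, -2.0]
finger_gap: 0.0918
```

```bash
python3 st.py
```

```text
16.42 [ 0.5261 -0.0236 -0.0193] -6.588 [14.5  -2.33 -2.03] [-0.738 -2.703  0.065]
```

Balanced on both buffers; pull 14.7 N against about 5.4 N drag. A touch more, then hold for over a second.

>>> arm_command(motion=[{"hand": 0,"slide": [-0.02,0,0.02],"angular": [0,0,0]},{"hand": 0,"slide": [0,0,0],"angular": [0,0,0]},{"hand": 0,"slide": [0,0,0],"angular": [0,0,0]},{"hand": 0,"slide": [0,0,0],"angular": [0,0,0]},{"hand": 0,"slide": [0,0,0],"angular": [0,0,0]}])

```text
time_s: 16.83
eef_pos: [0.5261, -0.0236, -0.0194]
orientation: [[0.993, -0.115, 0.009], [-0.115, -0.993, -0.001], [0.009, -0.001, -1.0]]
wrist_force: [12.8, -3.1, -2.2]
finger_gap: 0.0919
```

```bash
python3 st.py
```

```text
16.83 [ 0.5261 -0.0236 -0.0194] -6.585 [12.76 -3.11 -2.24] [-0.804 -2.71   0.099]
```

>>> arm_command(motion=[{"hand": 0,"slide": [0,0,0],"angular": [0,0,0]},{"hand": 0,"slide": [0,0,0],"angular": [0,0,0]},{"hand": 0,"slide": [0,0,0],"angular": [0,0,0]},{"hand": 0,"slide": [0,0,0],"angular": [0,0,0]},{"hand": 0,"slide": [0,0,0],"angular": [0,0,0]},{"hand": 0,"slide": [0,0,0],"angular": [0,0,0]},{"hand": 0,"slide": [0,0,0],"angular": [0,0,0]},{"hand": 0,"slide": [0,0,0],"angular": [0,0,0]},{"hand": 0,"slide": [0,0,0],"angular": [0,0,0]},{"hand": 0,"slide": [0,0,0],"angular": [0,0,0]}])

```text
time_s: 17.67
eef_pos: [0.5261, -0.0236, -0.0194]
orientation: [[0.993, -0.115, 0.009], [-0.115, -0.993, -0.001], [0.009, -0.0, -1.0]]
wrist_force: [14.1, -3.3, -1.9]
finger_gap: 0.0922
```

```bash
python3 st.py
```

```text
17.67 [ 0.5261 -0.0236 -0.0194] -6.583 [14.06 -3.28 -1.91] [-0.727 -2.767  0.055]
```

The average is about 14 N, slightly low. Raising by 1.5 N and holding again.

>>> arm_command(motion=[{"hand": 0,"slide": [-0.05,0,0.02],"angular": [0,0,0]},{"hand": 0,"slide": [-0.02,0,0.02],"angular": [0,0,0]},{"hand": 0,"slide": [0,0,0],"angular": [0,0,0]},{"hand": 0,"slide": [0,0,0],"angular": [0,0,0]}])

```text
time_s: 18.0
eef_pos: [0.5262, -0.0236, -0.0195]
orientation: [[0.993, -0.115, 0.01], [-0.115, -0.993, -0.001], [0.01, -0.001, -1.0]]
wrist_force: [15.4, -3.0, -1.2]
finger_gap: 0.0922
```

```bash
python3 st.py
```

```text
18.0 [ 0.5262 -0.0236 -0.0195] -6.584 [15.37 -2.97 -1.19] [-0.881 -2.906  0.096]
```

>>> arm_command(motion=[{"hand": 0,"slide": [0,0,0],"angular": [0,0,0]},{"hand": 0,"slide": [0,0,0],"angular": [0,0,0]},{"hand": 0,"slide": [0,0,0],"angular": [0,0,0]},{"hand": 0,"slide": [0,0,0],"angular": [0,0,0]},{"hand": 0,"slide": [0,0,0],"angular": [0,0,0]},{"hand": 0,"slide": [0,0,0],"angular": [0,0,0]}])

```text
time_s: 18.5
eef_pos: [0.5262, -0.0236, -0.0195]
orientation: [[0.993, -0.115, 0.01], [-0.115, -0.993, -0.001], [0.01, -0.001, -1.0]]
wrist_force: [14.6, -3.2, -1.0]
finger_gap: 0.0916
```

>>> arm_command(motion=[{"hand": 0,"slide": [0,0,0],"angular": [0,0,0]},{"hand": 0,"slide": [0,0,0],"angular": [0,0,0]},{"hand": 0,"slide": [0,0,0],"angular": [0,0,0]},{"hand": 0,"slide": [0,0,0],"angular": [0,0,0]},{"hand": 0,"slide": [0,0,0],"angular": [0,0,0]}])

```text
time_s: 18.92
eef_pos: [0.5262, -0.0236, -0.0194]
orientation: [[0.993, -0.115, 0.01], [-0.115, -0.993, -0.001], [0.01, -0.001, -1.0]]
wrist_force: [14.8, -3.5, -1.0]
finger_gap: 0.0917
```

```bash
python3 st.py
```

```text
18.92 [ 0.5262 -0.0236 -0.0194] -6.586 [14.82 -3.52 -1.04] [-0.863 -2.881  0.055]
```

Held about 15.1 N (drag + 10) steadily for more than a second, moment near zero. Easing off, backing away and lifting.

>>> arm_command(motion=[{"hand": 0,"slide": [0.12,0,0],"angular": [0,0,0]},{"hand": 0,"slide": [0.12,0,0],"angular": [0,0,0]},{"hand": 0,"slide": [0.15,0,0],"angular": [0,0,0]},{"hand": 0,"slide": [0.15,0,0],"angular": [0,0,0]},{"hand": 0,"slide": [0.2,0,0],"angular": [0,0,0]},{"hand": 0,"slide": [0.4,0,0],"angular": [0,0,0]},{"hand": 0,"slide": [0.6,0,0],"angular": [0,0,0]},{"hand": 0,"slide": [0.6,0,0],"angular": [0,0,0]},{"hand": 0,"slide": [0.4,0,0],"angular": [0,0,0]},{"hand": 0,"slide": [0,0,-1],"angular": [0,0,0]},{"hand": 0,"slide": [0,0,-2],"angular": [0,0,0]},{"hand": 0,"slide": [0,0,-3],"angular": [0,0,0]},{"hand": 0.5,"slide": [0,0,-3.5],"angular": [0,0,0]},{"hand": 1,"slide": [0,0,-3.5],"angular": [0,0,0]},{"hand": 1,"slide": [0,-1,0],"angular": [0,0,0]},{"hand": 1,"slide": [0,-3,0],"angular": [0,0,0]},{"hand": 1,"slide": [0,-3.5,0],"angular": [0,0,0]},{"hand": 1,"slide": [0,-3.5,0],"angular": [0,0,0]},{"hand": 1,"slide": [0,-3.5,0],"angular": [0,0,0]},{"hand": 1,"slide": [0,-3.5,0],"angular": [0,0,0]}])

```text
time_s: 20.58
eef_pos: [0.5672, 0.1549, 0.1094]
orientation: [[0.993, -0.114, 0.0], [-0.114, -0.993, -0.0], [0.0, 0.0, -1.0]]
wrist_force: [0.3, -0.0, -0.7]
finger_gap: 0.0434
```

```bash
python3 st.py; python3 - <<'E'
from h import *
snap('side','d11'); snap('scene','s11'); s=ctrl.get_state(); print(dk(s['eef_pos']),s['finger_gap'])
for t in ['d11','s11']: print(t,nearwall(t,(-.01,.135,-.12,.12))[1:])
cv2.imwrite('pics/c11.png',np.hstack([cv2.resize(V('s11').im[150:370,240:460],(400,400),interpolation=cv2.INTER_CUBIC),cv2.resize(V('d11').im[170:350,220:400],(400,400),interpolation=cv2.INTER_CUBIC)])[:,:,::-1])
E
```

```text
20.58 [0.5672 0.1549 0.1094] -6.558 [ 0.32 -0.   -0.68] [ 0.053 -0.068 -0.032]
[[0.15110835 0.18857752]] 0.035019346135855146
d11 (((0.05911799892783165, -0.003596663475036621), (0.20827248692512512, 0.11985044181346893), 89.7490005493164), [[-0.0013000000035390258, -0.10750000178813934], [0.11860000342130661, -0.1080000028014183], [0.11949999630451202, 0.10029999911785126], [-0.00039999998989515007, 0.10080000013113022]])
s11 (((0.05526008456945419, -0.0008545666933059692), (0.1267521232366562, 0.2048320472240448), 0.008923293091356754), [[-0.008100000210106373, 0.10159999877214432], [-0.008100000210106373, -0.10329999774694443], [0.11869999766349792, -0.10329999774694443], [0.11860000342130661, 0.10159999877214432]])
```

View pics/c11.png

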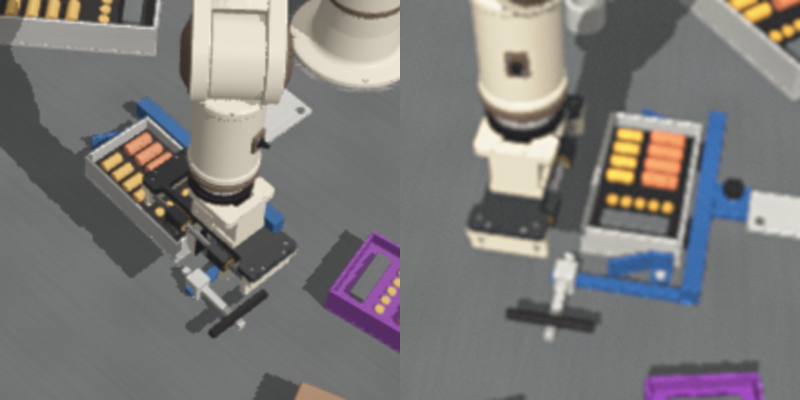

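Tray stays home and square with the robot off it. Gripper closing; I move beyond the T-handle's +y side at height and check the brick's clearance.

>>> arm_command(motion=[{"hand": 1,"slide": [-0.4,-1.4,0],"angular": [0,0,0]},{"hand": 1,"slide": [-0.4,-1.4,0],"angular": [0,0,0]},{"hand": 1,"slide": [-0.4,-1.5,0],"angular": [0,0,0]},{"hand": 1,"slide": [-0.4,-1.5,0],"angular": [0,0,0]},{"hand": 1,"slide": [-0.4,-1.5,0],"angular": [0,0,0]},{"hand": 1,"slide": [-0.4,-1.5,0],"angular": [0,0,0]},{"hand": 1,"slide": [0,0,0],"angular": [0,0,0]},{"hand": 1,"slide": [0,0,0],"angular": [0,0,0]}])

```text
time_s: 21.35
eef_pos: [0.5531, 0.2441, 0.1091]
orientation: [[0.994, -0.112, -0.0], [-0.112, -0.994, -0.0], [-0.0, 0.0, -1.0]]
wrist_force: [0.2, -0.3, -0.4]
finger_gap: 0.0005
```

```bash
python3 st.py; python3 - <<'E'
from h import *
snap('side','d12'); snap('scene','s12'); s=ctrl.get_state(); print(dk(s['eef_pos']),s['finger_gap'])
v=V('side0'); c=v.cloud(); hsv=cv2.cvtColor(v.im,cv2.COLOR_RGB2HSV); m=(hsv[...,0]<20)&(hsv[...,1]>80)&(c[...,2]>.05)&(c[...,2]<.07)&(c[...,1]>.2); m[:340]=0
q=dk(c[m]); print('brick top dock',np.percentile(q,[1,99],axis=0).round(3))
for n in ['d12','s12']:
    v=V(n); c=v.cloud(); t=(c-s['eef_pos'])@s['orientation']
    m=(abs(t[...,0])<.02)&(abs(t[...,1])<.035)&(t[...,2]>-.06)&(t[...,2]<.04)
    q=t[m]; print(n,len(q),q[np.argsort(q[:,2])[-8:]].round(4).mean(0),np.percentile(q,[2,98],axis=0).round(4))
    d=dk(c.reshape(-1,3)).reshape(480,640,2); z=c[...,2]; hsv=cv2.cvtColor(v.im,cv2.COLOR_RGB2HSV)
    m=(hsv[...,2]<80)&(z>.03)&(z<.055)&(d[...,0]>.05)&(d[...,0]<.2)&(d[...,1]>.19)&(d[...,1]<.26)
    print(n,'handle',m.sum(),np.percentile(d[m],[2,50,98],axis=0).round(4))
cv2.imwrite('pics/c12.png',np.hstack([cv2.resize(V('s12').im[200:400,280:480],(400,400),interpolation=cv2.INTER_CUBIC),cv2.resize(V('d12').im[200:380,200:380],(400,400),interpolation=cv2.INTER_CUBIC)])[:,:,::-1])
E
```

```text
21.35 [0.5531 0.2441 0.1091] -6.417 [ 0.16 -0.33 -0.37] [-0.017 -0.013  0.039]
[[0.12989115 0.26588318]] 0.00033775222695427344
brick top dock [[0.109 0.363]
 [0.231 0.483]]
d12 2 [-0.01145  0.00115 -0.0493 ] [[-0.0115  0.001  -0.0509]
 [-0.0114  0.0013 -0.0477]]
d12 handle 101 [[0.0799 0.2233]
 [0.1005 0.2308]
 [0.1202 0.2346]]
s12 60 [ 0.006175 -0.0028   -0.036025] [[-0.0005 -0.0195 -0.0588]
 [ 0.0097  0.0133 -0.0347]]
s12 handle 185 [[0.0911 0.2238]
 [0.1348 0.2305]
 [0.1745 0.2357]]
```

View pics/c12.png

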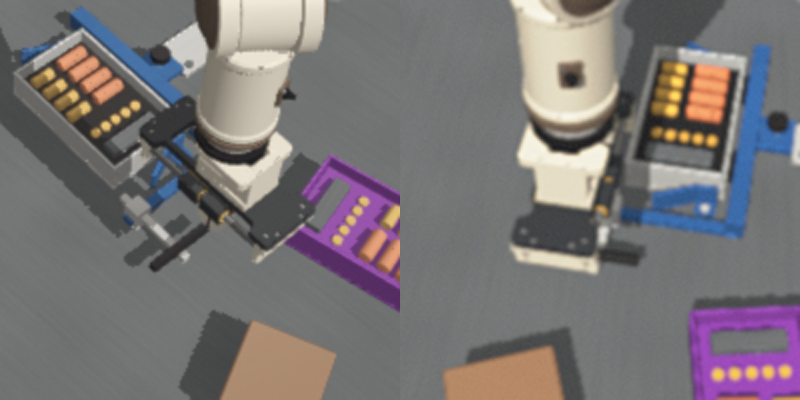

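Shut tips are also 35 mm above the reported TCP; fingers are ±19.5 mm across, so they clear the handle by 9 mm and the brick by more than 70 mm. Adding 5 mm and descending to tip height of about 34 mm.

>>> arm_command(motion=[{"hand": 1,"slide": [-0.2,-0.5,0],"angular": [0,0,0]},{"hand": 1,"slide": [0,0,1],"angular": [0,0,0]},{"hand": 1,"slide": [0,0,2],"angular": [0,0,0]},{"hand": 1,"slide": [0,0,2.5],"angular": [0,0,0]},{"hand": 1,"slide": [0,0,2],"angular": [0,0,0]},{"hand": 1,"slide": [0,0,1.5],"angular": [0,0,0]},{"hand": 1,"slide": [0,0,1],"angular": [0,0,0]},{"hand": 1,"slide": [0,0,0.6],"angular": [0,0,0]},{"hand": 1,"slide": [0,0,0.4],"angular": [0,0,0]},{"hand": 1,"slide": [0,0,0],"angular": [0,0,0]},{"hand": 1,"slide": [0,0,0],"angular": [0,0,0]}])

```text
time_s: 22.37
eef_pos: [0.5528, 0.2491, -0.0007]
orientation: [[0.993, -0.114, 0.001], [-0.114, -0.993, 0.0], [0.001, -0.001, -1.0]]
wrist_force: [-0.2, -0.1, 1.3]
finger_gap: 0.0003
```

```bash
python3 st.py; python3 - <<'E'
from h import *
snap('side','d13'); snap('scene','s13'); s=ctrl.get_state(); print(dk(s['eef_pos']))
for n in ['d13','s13']:
    v=V(n); c=v.cloud(); t=(c-s['eef_pos'])@s['orientation']
    m=(abs(t[...,0])<.02)&(abs(t[...,1])<.025)&(t[...,2]>-.06)&(t[...,2]<-.025)
    q=t[m]; print(n,len(q),q[np.argsort(q[:,2])[-8:]].round(4).mean(0) if len(q) else 0)
cv2.imwrite('pics/c13.png',np.hstack([cv2.resize(V('s13').im[240:360,300:420],(400,400),interpolation=cv2.INTER_CUBIC),cv2.resize(V('d13').im[220:360,220:360],(400,400),interpolation=cv2.INTER_CUBIC)])[:,:,::-1])
E
```

```text
22.37 [ 0.5528  0.2491 -0.0007] -6.543 [-0.23 -0.05  1.29] [0.073 0.001 0.017]
[[0.12817278 0.27304654]]
d13 1 [-0.0108  0.0039 -0.0369]
s13 36 [ 0.007325   0.0002375 -0.038725 ]
```

View pics/c13.png

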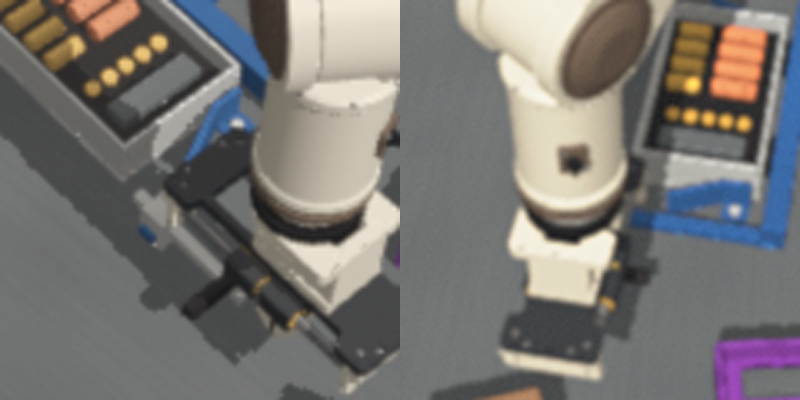

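Fingers stand just beyond the handle on its +y side. Pushing gently along the dock's -y.

>>> arm_command(motion=[{"hand": 1,"slide": [0,0.3,0],"angular": [0,0,0]},{"hand": 1,"slide": [0,0.3,0],"angular": [0,0,0]},{"hand": 1,"slide": [0,0.3,0],"angular": [0,0,0]},{"hand": 1,"slide": [0,0.2,0],"angular": [0,0,0]},{"hand": 1,"slide": [0,0.2,0],"angular": [0,0,0]},{"hand": 1,"slide": [0,0.2,0],"angular": [0,0,0]},{"hand": 1,"slide": [0,0.2,0],"angular": [0,0,0]},{"hand": 1,"slide": [0,0.2,0],"angular": [0,0,0]},{"hand": 1,"slide": [0,0.2,0],"angular": [0,0,0]}])

```text
time_s: 23.22
eef_pos: [0.5498, 0.2278, -0.0013]
orientation: [[0.993, -0.114, -0.0], [-0.114, -0.993, 0.0], [-0.0, -0.0, -1.0]]
wrist_force: [-0.6, -0.8, -1.3]
finger_gap: 0.0006
```

```bash
python3 st.py
```

```text
23.22 [ 0.5498  0.2278 -0.0013] -6.541 [-0.55 -0.75 -1.29] [0.013 0.07  0.038]
```

>>> arm_command(motion=[{"hand": 1,"slide": [0,0.2,0],"angular": [0,0,0]},{"hand": 1,"slide": [0,0.2,0],"angular": [0,0,0]},{"hand": 1,"slide": [0,0.2,0],"angular": [0,0,0]}])

```text
time_s: 23.47
eef_pos: [0.5493, 0.2229, -0.0012]
orientation: [[0.994, -0.113, 0.001], [-0.113, -0.994, 0.001], [0.0, -0.001, -1.0]]
wrist_force: [1.2, 2.6, -1.9]
finger_gap: 0.0002
```

```bash
python3 st.py
```

```text
23.47 [ 0.5493  0.2229 -0.0012] -6.505 [ 1.15  2.57 -1.85] [ 0.637 -0.161 -0.01 ]
```

Contact with the handle at 2.6 N and sliding. Continuing.

>>> arm_command(motion=[{"hand": 1,"slide": [0,0.2,0],"angular": [0,0,0]},{"hand": 1,"slide": [0,0.2,0],"angular": [0,0,0]},{"hand": 1,"slide": [0,0.2,0],"angular": [0,0,0]},{"hand": 1,"slide": [0,0.2,0],"angular": [0,0,0]},{"hand": 1,"slide": [0,0.2,0],"angular": [0,0,0]},{"hand": 1,"slide": [0,0.2,0],"angular": [0,0,0]}])

```text
time_s: 23.97
eef_pos: [0.5477, 0.2099, -0.0012]
orientation: [[0.993, -0.114, 0.0], [-0.114, -0.993, 0.0], [0.0, -0.0, -1.0]]
wrist_force: [-0.4, 2.6, -1.7]
finger_gap: 0.0006
```

```bash
python3 st.py; python3 - <<'E'
from h import *
snap('scene','s14');snap('side','d14'); snap('wrist','w14')
cv2.imwrite('pics/c14.png',np.hstack([cv2.resize(V('s14').im[240:360,300:420],(400,400),interpolation=cv2.INTER_CUBIC),cv2.resize(V('d14').im[220:360,220:360],(400,400),interpolation=cv2.INTER_CUBIC)])[:,:,::-1])
E
```

```text
23.97 [ 0.5477  0.2099 -0.0012] -6.537 [-0.44  2.58 -1.7 ] [ 0.61  -0.071 -0.029]
```

View pics/c14.png

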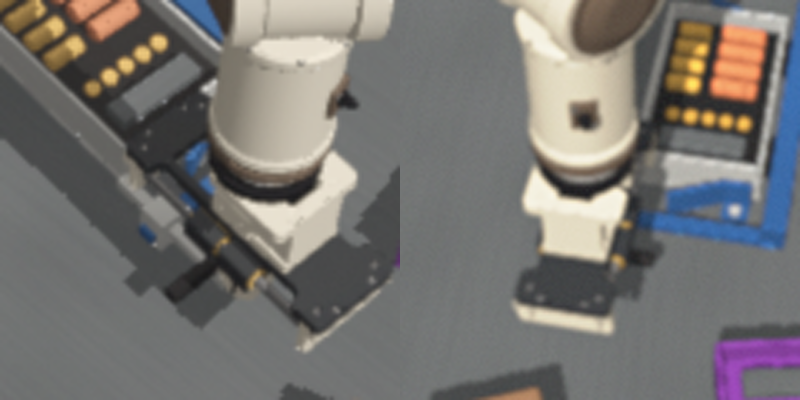

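Bolt is sliding with a steady 2.6 N; tip entering behind the wall. Continuing to near the end stop.

>>> arm_command(motion=[{"hand": 1,"slide": [0,0.2,0],"angular": [0,0,0]},{"hand": 1,"slide": [0,0.2,0],"angular": [0,0,0]},{"hand": 1,"slide": [0,0.2,0],"angular": [0,0,0]},{"hand": 1,"slide": [0,0.2,0],"angular": [0,0,0]},{"hand": 1,"slide": [0,0.2,0],"angular": [0,0,0]}])

```text
time_s: 24.53
eef_pos: [0.5466, 0.2, -0.0013]
orientation: [[0.994, -0.114, 0.0], [-0.114, -0.994, 0.0], [0.0, -0.0, -1.0]]
wrist_force: [-0.7, 3.4, -0.9]
finger_gap: 0.0005
```

>>> arm_command(motion=[{"hand": 1,"slide": [0,0.2,0],"angular": [0,0,0]},{"hand": 1,"slide": [0,0.2,0],"angular": [0,0,0]},{"hand": 1,"slide": [0,0.2,0],"angular": [0,0,0]},{"hand": 1,"slide": [0,0.2,0],"angular": [0,0,0]},{"hand": 1,"slide": [0,0.2,0],"angular": [0,0,0]},{"hand": 1,"slide": [0,0.2,0],"angular": [0,0,0]}])

```text
time_s: 25.03
eef_pos: [0.5452, 0.188, -0.0013]
orientation: [[0.993, -0.114, -0.0], [-0.114, -0.993, -0.0], [-0.0, 0.0, -1.0]]
wrist_force: [-0.2, 2.9, -0.7]
finger_gap: 0.0003
```

>>> arm_command(motion=[{"hand": 1,"slide": [0,0.2,0],"angular": [0,0,0]},{"hand": 1,"slide": [0,0.2,0],"angular": [0,0,0]},{"hand": 1,"slide": [0,0.2,0],"angular": [0,0,0]},{"hand": 1,"slide": [0,0.2,0],"angular": [0,0,0]},{"hand": 1,"slide": [0,0.2,0],"angular": [0,0,0]}])

```text
time_s: 25.45
eef_pos: [0.5441, 0.1781, -0.0013]
orientation: [[0.993, -0.114, -0.0], [-0.114, -0.993, -0.0], [-0.0, 0.0, -1.0]]
wrist_force: [-0.1, 2.9, -0.2]
finger_gap: 0.0002
```

>>> arm_command(motion=[{"hand": 1,"slide": [0,0.15,0],"angular": [0,0,0]},{"hand": 1,"slide": [0,0.1,0],"angular": [0,0,0]}])

```text
time_s: 25.62
eef_pos: [0.5438, 0.1754, -0.0013]
orientation: [[0.993, -0.114, -0.0], [-0.114, -0.993, -0.0], [-0.0, 0.0, -1.0]]
wrist_force: [0.0, 2.9, -0.5]
finger_gap: 0.0005
```

>>> arm_command(motion=[{"hand": 1,"slide": [0,0.1,0],"angular": [0,0,0]},{"hand": 1,"slide": [0,0.1,0],"angular": [0,0,0]}])

```text
time_s: 25.78
eef_pos: [0.5437, 0.1745, -0.0012]
orientation: [[0.994, -0.114, 0.0], [-0.114, -0.994, 0.001], [0.0, -0.001, -1.0]]
wrist_force: [0.5, 5.8, -2.5]
finger_gap: 0.0002
```

>>> arm_command(motion=[{"hand": 1,"slide": [0,0.1,0],"angular": [0,0,0]},{"hand": 1,"slide": [0,0.1,0],"angular": [0,0,0]},{"hand": 1,"slide": [0,0,0],"angular": [0,0,0]}])

```text
time_s: 26.03
eef_pos: [0.5437, 0.1745, -0.0011]
orientation: [[0.994, -0.112, 0.001], [-0.112, -0.994, 0.004], [0.001, -0.004, -1.0]]
wrist_force: [1.4, 7.2, -4.3]
finger_gap: 0.0004
```

```bash
python3 st.py
```

```text
26.03 [ 0.5437  0.1745 -0.0011] -6.451 [ 1.42  7.21 -4.31] [ 1.704 -0.163 -0.011]
```

Firm end stop at 7 N, after about 50–55 mm of travel. Backing off +y and lifting clear.

>>> arm_command(motion=[{"hand": 1,"slide": [0,-0.2,0],"angular": [0,0,0]},{"hand": 1,"slide": [0,-0.3,0],"angular": [0,0,0]},{"hand": 1,"slide": [0,-0.6,0],"angular": [0,0,0]},{"hand": 1,"slide": [0,-0.8,0],"angular": [0,0,0]},{"hand": 1,"slide": [0,-0.6,0],"angular": [0,0,0]},{"hand": 1,"slide": [0,0,-1],"angular": [0,0,0]},{"hand": 1,"slide": [0,0,-2.5],"angular": [0,0,0]},{"hand": 1,"slide": [0,0,-3.5],"angular": [0,0,0]},{"hand": 1,"slide": [0,0,-3.5],"angular": [0,0,0]},{"hand": 1,"slide": [0,0,-3.5],"angular": [0,0,0]},{"hand": 1,"slide": [0,0,-3.5],"angular": [0,0,0]},{"hand": 1,"slide": [-1,-2,-3],"angular": [0,0,0]},{"hand": 1,"slide": [-2,-2,-2],"angular": [0,0,0]},{"hand": 1,"slide": [-2,-1,0],"angular": [0,0,0]},{"hand": 1,"slide": [-2,0,0],"angular": [0,0,0]},{"hand": 1,"slide": [-2,0,0],"angular": [0,0,0]},{"hand": 1,"slide": [-2,0,0],"angular": [0,0,0]},{"hand": 1,"slide": [-1,0,0],"angular": [0,0,0]},{"hand": 1,"slide": [0,0,0],"angular": [0,0,0]},{"hand": 1,"slide": [0,0,0],"angular": [0,0,0]}])

```text
time_s: 27.7
eef_pos: [0.4334, 0.2598, 0.2244]
orientation: [[0.994, -0.114, 0.002], [-0.114, -0.994, -0.0], [0.002, 0.0, -1.0]]
wrist_force: [1.0, 0.5, 0.2]
finger_gap: 0.0002
```

```bash
python3 st.py; python3 - <<'E'
from h import *
for n,t in [('scene','s15'),('side','d15'),('wrist','w15')]: snap(n,t)
for n in ['s15','d15','w15']:
    v=V(n); c=v.cloud(); z=c[...,2]; hsv=cv2.cvtColor(v.im,cv2.COLOR_RGB2HSV); d=dk(c.reshape(-1,3)).reshape(480,640,2)
    print(n,'tray',nearwall(n,(-.01,.1215,-.12,.12))[1:])
    m=(hsv[...,2]<80)&(z>.036)&(z<.055)&(d[...,0]>.05)&(d[...,0]<.2)&(d[...,1]>.14)&(d[...,1]<.26)
    if m.sum()>5: print('  handle',m.sum(),np.percentile(d[m],[2,50,98],axis=0).round(4))
    m=(hsv[...,1]<80)&(hsv[...,2]>110)&(z>.012)&(z<.033)&(d[...,0]>.1225)&(d[...,0]<.14)&(d[...,1]>.04)&(d[...,1]<.14)
    if m.sum()>3: print('  bar y min',m.sum(),d[m].min(0).round(4),d[m].max(0).round(4))
cv2.imwrite('pics/c15.png',np.hstack([cv2.resize(V('s15').im[190:360,260:430],(400,400),interpolation=cv2.INTER_CUBIC),cv2.resize(V('d15').im[200:350,230:380],(400,400),interpolation=cv2.INTER_CUBIC)])[:,:,::-1])
E
```

```text
27.7 [0.4334 0.2598 0.2244] -6.522 [0.97 0.52 0.18] [-0.021 -0.048 -0.011]
s15 tray (((0.05754033476114273, -0.00039293617010116577), (0.12428921461105347, 0.20484676957130432), 0.09468961507081985), [[-0.004800000227987766, 0.10189999639987946], [-0.004399999976158142, -0.10289999842643738], [0.11990000307559967, -0.10270000249147415], [0.11949999630451202, 0.10209999978542328]])
  handle 197 [[0.0796 0.1704]
 [0.1303 0.1777]
 [0.1754 0.1828]]
  bar y min 85 [0.1227 0.0691] [0.1328 0.1355]
d15 tray (((0.10227298736572266, -0.0019091516733169556), (0.03392128646373749, 0.2033347636461258), 0.03813793137669563), [[0.0851999968290329, 0.09969999641180038], [0.08540000021457672, -0.10360000282526016], [0.1193000003695488, -0.10360000282526016], [0.11919999867677689, 0.0997999981045723]])
  handle 178 [[0.0813 0.17  ]
 [0.1316 0.1777]
 [0.1729 0.1816]]
  bar y min 66 [0.1226 0.0695] [0.1322 0.1374]
w15 tray (((0.060237232595682144, 0.004615709185600281), (0.11964265257120132, 0.19326192140579224), 0.041430145502090454), [[0.0003000000142492354, 0.10119999945163727], [0.0005000000237487257, -0.09210000187158585], [0.1200999990105629, -0.09200000017881393], [0.11999999731779099, 0.10130000114440918]])
  handle 1142 [[0.0809 0.171 ]
 [0.1279 0.1767]
 [0.1745 0.1821]]
  bar y min 668 [0.1226 0.071 ] [0.1327 0.14  ]
```

View pics/c15.png

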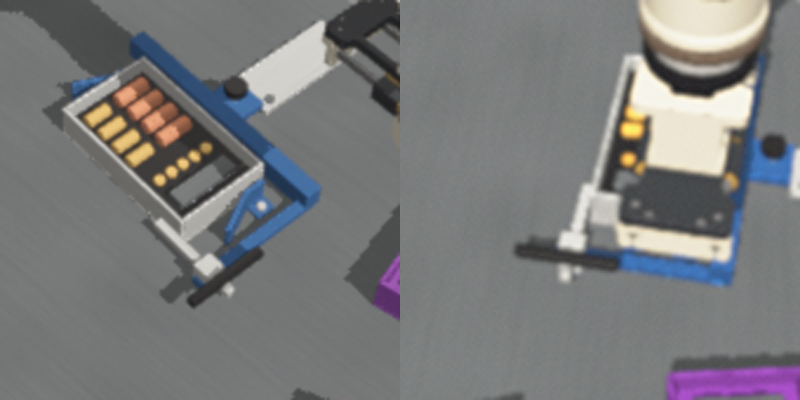

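View pics/w15.png

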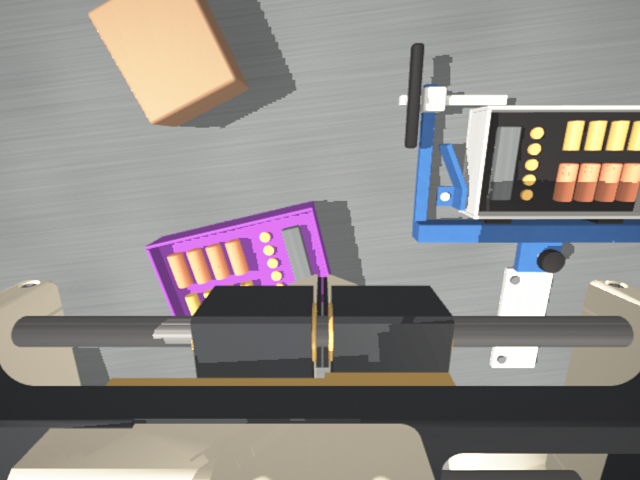

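Tip is at y = 70–71 mm (126 − 55) and the handle at 176–177 mm (231 − 55). The bar lies behind the far wall with a small gap, the tray is home and square, and the robot is clear of everything.

```bash
python3 -c "
from station import ctrl
print(ctrl.finish_job())"
```

```text
the job is handed in; nothing more can be done
None
```

The smaller grey tray is home against the stop, the bolt is fully across behind it, and the job is handed in at about 28 s of the 69 s allowed.

- **Pull:** I hooked both fingertips behind the far wall, turned the tray square, and drew it between the guides with a drag of about 5.4 N. The wrist moment showed only the +y buffer loaded at first. I turned the tray slightly until the moment balanced, then held about 15 N for just over 1 s. An earlier hold at about 14 N had been a little low.
- **Bolt:** I pushed the T-handle with about 2.6 N, to 7 N at the end stop, then let go and lifted clear.
- **Last checks:**

| Check | Measured | Expected |
|---|---|---|
| Tray origin from buffer faces | 58–60 mm | 60 mm |
| Tray out of square | within 0.1° | square |
| Tray sideways offset | within about 2 mm | within 4 mm |
| Bolt tip | y = 69–71 mm | 71 mm |
| Handle | y = 177–178 mm | 176 mm |

The robot was touching nothing. I never moved near the spanner or collar and kept clear of the brick, but I did not measure them again at the end.

- **What disagreed:** The reported TCP lies about 35 mm below where the cameras see the fingertips. Because of this, my first approach passed over the rim into the tray's airspace, with no force felt and no shift of the tray. I corrected for the offset after that.
- **Side forces while pulling:** As the pull built up, friction at the fingertips put up to about 3.7 N of lift on the wall for a moment. I lowered the tool to relieve it, and during the hold it was about 1 N. I saw no sign of the tray lifting.

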